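Fetch the dropper bottle from behind the reagent bottles

TASK

The small dropper bottle with the red cap is boxed in behind the three tall bottles on the grey tray: first, without shifting it, stand all three tall bottles upright on the cork side mat, then set the dropper bottle upright in the recess of the black stand. Only when it is in there, put the tall bottles back, each upright and centred on the coaster of its own colour. Let go of everything, tip nothing over and do not push the cup, the jar or the water bottle about.

Things in the scene. Friction and masses are not known exactly. Their poses are not given: they have to be found in the camera images.
- bottle_blue: tall closed round bottle, blue plastic with a white screw cap and a blank white label band; body 44 mm diameter and straight up to 86 mm, shoulder to 98 mm, cap 27 mm diameter, 118 mm tall in all, about 150 g (70 to 140 %). Origin at the centre of its underside, z up its axis. At the start it stands upright on the blue coaster.
- bottle_orange: tall closed round bottle, orange plastic with a white screw cap and a blank white label band; body 44 mm diameter and straight up to 86 mm, shoulder to 98 mm, cap 27 mm diameter, 118 mm tall in all, about 150 g (70 to 140 %). Origin at the centre of its underside, z up its axis. At the start it stands upright on the orange coaster.
- bottle_green: tall closed round bottle, green plastic with a white screw cap and a blank white label band; body 44 mm diameter and straight up to 86 mm, shoulder to 98 mm, cap 27 mm diameter, 118 mm tall in all, about 150 g (70 to 140 %). Origin at the centre of its underside, z up its axis. At the start it stands upright on the green coaster.
- dropper: small closed dropper bottle, white with a red pointed cap; body 30 mm diameter and straight up to 43 mm, 66 mm tall in all, about 50 g. Origin at the centre of its underside, z up its axis. At the start it stands upright on the floor of the grey tray, walled in on three sides by the tall bottles, whose axes are 50 to 66 mm from its own.
- coaster_blue: blue disc, 60 mm diameter, 3 mm thick, fixed on the floor of the grey tray (its underside 5 mm above the table, its top 8 mm). Origin at the centre of its underside. The three coasters stand left, right and robot-side of the dropper bottle; which colour is where changes from start to start. The tray (150 mm deep, 200 mm wide, fixed) has a lip only 13 mm high over the table.
- coaster_orange: orange disc, 60 mm diameter, 3 mm thick, fixed on the floor of the grey tray (its underside 5 mm above the table, its top 8 mm). Origin at the centre of its underside. The three coasters stand left, right and robot-side of the dropper bottle; which colour is where changes from start to start. The tray (150 mm deep, 200 mm wide, fixed) has a lip only 13 mm high over the table.
- coaster_green: green disc, 60 mm diameter, 3 mm thick, fixed on the floor of the grey tray (its underside 5 mm above the table, its top 8 mm). Origin at the centre of its underside. The three coasters stand left, right and robot-side of the dropper bottle; which colour is where changes from start to start. The tray (150 mm deep, 200 mm wide, fixed) has a lip only 13 mm high over the table.
- stand: square black stand, 90 x 90 mm, 22 mm high, fixed on the table, with one round recess in the middle of its top: 46 mm diameter, 10 mm deep, with a white spot on its floor, so its floor is 12 mm above the table. Origin at the centre of its underside, below the recess centre; x and y along its edges.
- mat: tan cork side mat lying on the table, fixed, 240 mm along its own x (pointing roughly away from the robot), 120 mm along its own y, 3 mm thick. Origin at the centre of its underside. Mat and stand lie on opposite sides of the tray; which is on which side changes.
- cup: bystander: blue ceramic cup, 68 mm diameter at the rim, 75 mm tall, origin at the centre of its underside
- jar: bystander: clear glass jar with a steel lid, 60 mm diameter, 70 mm tall, origin at the centre of its underside
- water: bystander: clear water bottle with a white cap, 64 mm diameter, 200 mm tall, origin at the centre of its underside
There are look-alikes about, which are no part of the job. Several things have the shape of the dropper; the one meant has the colours described above.

How it is judged:
By the outcome, as a careful person would: the job done as asked, in the order asked, and still so for the second after the job is handed in, with the robot touching nothing.
It also fails if it takes over 136 s, if anything falls off the work surface, if the arm or the gripper's body presses on something with over 40 N, if the wrist force passes 120 N, or if a joint passes its speed limit or range.

ROBOT

A 6-joint arm with a two-finger parallel gripper is mounted at the origin on the work surface. World frame = base frame: x ahead of the robot, y to its left, z up, the work surface at z = 0. Lengths are in mm, angles in rad, forces in N, time in s.
With the tool pointing down it reaches from about 250 to 850 mm from the base axis. Payload 12.5 kg.
Tool frame: the origin (TCP) lies between the finger pads; the fingertips stand 17 mm ahead of it and the grasp point (between the pads) lies 2 mm behind it; z points along the fingers, y is the direction in which the jaws open and shut (so a half turn about z gives the same grasp; the last joint's range is limited). The gripper opens to 93 mm and grips with 3 to 60 N. Pads are 15 mm wide; open, the fingers measure 128 mm over their backs; the gripper's body (75 mm by 188 mm) begins 65 mm behind the grasp point.
Start: joints at [1.116, 0.351, 1.652, -0, 1.139, -0.085], TCP at [198.754, 512.817, 235.633] pointing down, gripper open.
Joint ranges: [-2.75, 2.75], [-0.79, 2.1], [0.01, 2.65], [-1.57, 4.71], [0.07, 3.14], [-2.87, 2.87]. Speed limits (rad/s): [2.22, 2.22, 2.79, 3.14, 3.14, 3.14].

INTERFACE

Orientations are given as a rotation vector (axis times angle).
In Python, from station import robot gives the robot as it stands.
- The arm moves only by the shell command python3 -m jog 'ROWS' [FORCE]. ROWS is JSON, a list of rows, each a list of 3 entries, a list of its own where there are three numbers: the closure, from -1 (fully open) to 1 (shut), then the shift along the tool's x, y, z in mm, then the turn about the tool's z in degrees. In form: [[jaw, [tx, ty, tz], spin], ...]. A call has exactly 8 rows; each row shifts and turns the commanded pose from where the row before left it, along the tool's axes as they then stand; what a row does not reach is not made up. A row lasts 1/12 s, in which the tool goes at most 41.7 mm and 7.16 degrees, less where a joint would pass 70% of its speed; a pose out of reach is approached as far as the arm can. A call is refused whole if a number of a shift passes 41.7 or a number of a turn 7.16, either way. A call with a gripper value outside its range is refused whole. The fingers move at their own pace and stop on an object; FORCE is the grip in N (left out, the last holds). Time passes only in rows, so rows that do not move let the fingers close, or fill a call up. It gives the time, the measured TCP pose, the force and the opening at its end, in the units of the state.
- robot.get_state(): the state, without advancing time (a new reading comes with each control period).
- robot.snapshot(name): name is "scene" or "top" or "wrist"; returns a dict with "image" (384x512x3 uint8, blue, green, red), "intrinsics" (3x3 intrinsics, pixels), "R" (3x3) and "t" (3): a world point X has camera coordinates R X + t. Camera axes: x right, y down, z forward; pixel columns grow to the right and rows downward; lengths in mm; the calibration is good to about 2 mm. The wrist camera is an equidistant fisheye: a pixel r from the principal point sees the ray r / f radians off the axis. A picture is of the moment at which its call begins. There is no depth.
- robot.sign_off(): hands the job in, once; it reports no verdict.
Trained networks look in the newest picture that a camera, given by its name, has taken for a name from the list of things; names that differ only in an ending like _2 or _b are one class to them, and where a whole thing is asked for, a point or a joint stands for the part that bears it (a point fixed in the world has none). Each returns a list of dicts, best first, with "p" (0 to 1); they miss things now and then, are a little off and sometimes report something else, mostly with a low value. They report only what shows in the picture. A call takes as long as a camera call. They do not tell look-alikes from the thing itself.
- robot.search_frame(target, camera): "box" ([left, top, width, height] in pixels, round what is visible of it).
- robot.pinpoint(target, camera): "at" ([column, row] in pixels: a listed point, or the origin of a listed thing).
The state is a dict: "time": time; "q": joint angles; "joint_velocities": joint speeds; "tau": joint torques, N m; "ee_pos": TCP position; "ee_rot": TCP orientation; "force": force on the tool from outside, world axes, zero at the start; "wrist_torque": the same for the moment, N m; "grip_width": opening from 0.0 (shut) to 1.0 (fully open).
Only numpy, scipy, OpenCV 4.12 (cv2) and the standard library are available. Lean on these libraries where they do the work, as an engineer would, in place of code of your own. Each camera call takes 0.05 s, during which the arm holds its last target.

## Working session

There is one attempt and no reset: what is moved stays moved. The work goes in short steps, Python scripts to look and compute and a shell command to move; the robot and the scene stay as the last step left them, time stands still between calls to the robot, and variables do not carry over. Pictures are saved under pics/ and viewed, and the job is handed in when it is done.

```bash
ls; mkdir -p pics; cat > h.py <<'E'
import cv2,numpy as np
from station import robot
def snap(n,f):
    s=robot.snapshot(n); cv2.imwrite('pics/'+f+'.png',s['image']); return s
def ray(s,px):
    K=np.array(s['intrinsics'],float);R=np.array(s['R']);t=np.array(s['t'])
    d=np.linalg.inv(K)@np.array([px[0],px[1],1.0]); return -R.T@t, R.T@d
def atz(s,px,z):
    c,d=ray(s,px); return c+d*(z-c[2])/d[2]
def proj(s,X):
    K=np.array(s['intrinsics'],float);p=np.array(s['R'])@np.array(X,float)+np.array(s['t']);p=K@p;return p[:2]/p[2]
E
python3 - <<'E'
from h import *
a=snap('scene','s0');b=snap('top','t0')
print(robot.get_state())
for c in ('top','scene'):
  s=a if c=='scene' else b
  print(c,-np.array(s['R']).T@s['t'])
  for n in ['bottle_blue','bottle_orange','bottle_green','dropper','coaster_blue','coaster_orange','coaster_green','stand','mat','cup','jar','water']:
    z={'coaster_blue':5,'coaster_orange':5,'coaster_green':5}.get(n,8 if 'bottle' in n else 5 if n=='dropper' else 0)
    for r in robot.pinpoint(n,c)[:3]: print(n,np.round(r['at']),round(r['p'],2),np.round(atz(s,r['at'],z)[:2],1))
E
```

```text
pics
{'time': 0.1, 'q': array([ 1.11638772e+00,  3.51145987e-01,  1.65239136e+00,  1.86850441e-05,
        1.13910957e+00, -8.45987088e-02]), 'joint_velocities': array([-0.00145673, -0.00272651, -0.0019759 ,  0.00051564, -0.00043762,
       -0.00048605]), 'tau': array([ 9.44034982e-04, -4.98032963e+01, -2.85701197e+01,  6.99535687e-02,
        2.39208952e-02,  2.00128426e-06]), 'ee_pos': array([198.62582354, 512.54944759, 235.16329315]), 'ee_rot': array([-5.77548959e-01, -3.08774557e+00,  1.58901195e-03]), 'force': array([ 0.35641925, -0.40193035,  0.26246008]), 'wrist_torque': array([-0.02800317, -0.01356726, -0.00620189]), 'grip_width': 0.9997291853145149}
top [ 397.14626482 -107.12699538 1157.68327732]
bottle_blue [216. 211.] 0.59 [556.   -4.9]
bottle_orange [189. 196.] 0.9 [595.8  64.3]
bottle_orange [238. 189.] 0.49 [613.1 -59. ]
bottle_green [238. 190.] 0.72 [609.5 -59.2]
bottle_green [215. 194.] 0.39 [601.3   0. ]
dropper [232. 150.] 0.74 [718.  -45.4]
dropper [211. 136.] 0.59 [754.8  11.3]
dropper [220. 193.] 0.52 [604.6 -12.2]
coaster_blue [219. 214.] 0.64 [549.5 -10.2]
coas
[... 218 characters left out ...]
88.  -176.8]
water [391. 201.] 0.73 [ 578.8 -450.1]
water [281. 124.] 0.63 [ 786.9 -174.2]
scene [1268.20802443  782.12044585  721.54823966]
bottle_blue [297. 210.] 0.51 [548.7 -13.1]
bottle_orange [303. 227.] 0.76 [592.9  62.5]
bottle_green [265. 209.] 0.63 [621.5 -68.6]
dropper [284. 222.] 0.58 [614.5   8.7]
dropper [243. 245.] 0.51 [764.3  26.9]
dropper [240. 226.] 0.47 [725.4 -45.9]
coaster_orange [300. 228.] 0.43 [597.7  58.4]
coaster_green [268. 215.] 0.64 [628.6 -45. ]
stand [259. 174.] 0.56 [ 502.6 -258.5]
mat [379. 259.] 0.84 [520.3 269.9]
cup [281. 276.] 0.56 [757.  173.2]
cup [259. 176.] 0.42 [ 512.1 -247.8]
cup [300. 232.] 0.37 [604.4  64.4]
water [207. 160.] 0.85 [ 591.1 -451.1]
```

```bash
python3 - <<'E'
from h import *
b=cv2.imread('pics/t0.png');a=cv2.imread('pics/s0.png')
cv2.imwrite('pics/t0c.png',cv2.resize(b[100:270,60:340],(800,486),interpolation=cv2.INTER_CUBIC))
cv2.imwrite('pics/s0c.png',cv2.resize(a[130:320,180:440],(800,585),interpolation=cv2.INTER_CUBIC))
E
```

```text
(no output)
```

View pics/t0c.png

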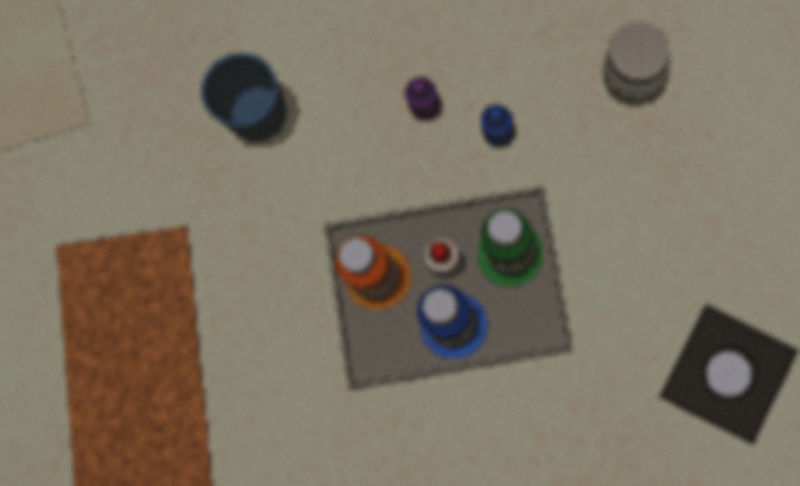

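View pics/s0c.png

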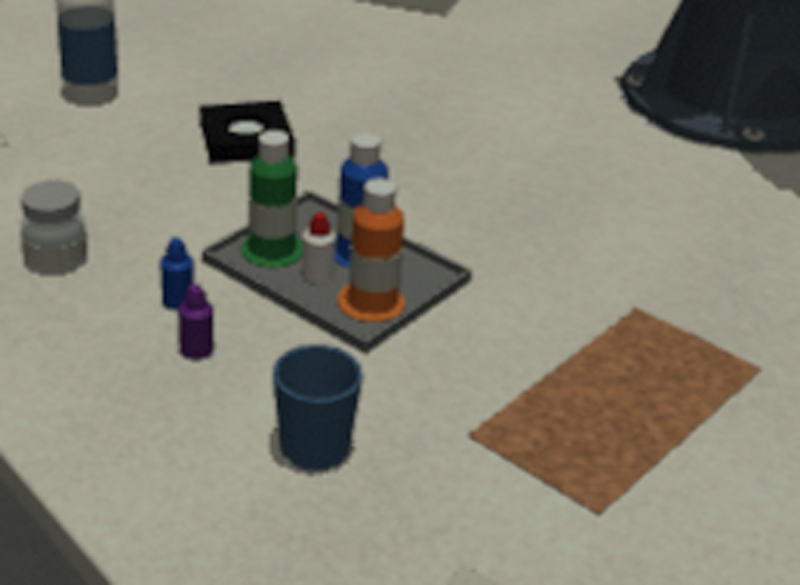

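The top picture shows three things shaped like the dropper: purple at about px (208,134), dark blue at (234,144), and white with a red cap at (214,189). Only the last one matches the description, and it is also the one walled in by the tall bottles. Next I move above the tray for a wrist view.

```bash
cat >> h.py <<'E'
from scipy.spatial.transform import Rotation as Rn
def go(x,y,z,yaw=None):
    "total shift in present tool axes to bring TCP to x,y,z; then spin (deg) so tool y has heading yaw (mod 180)"
    s=robot.get_state();R=Rn.from_rotvec(s['ee_rot']).as_matrix()
    d=R.T@(np.array([x,y,z])-s['ee_pos']);h=np.degrees(np.arctan2(R[1,1],R[0,1]))
    o='shift %s dist %.0f head %.1f'%(np.round(d,1),np.linalg.norm(d),h)
    if yaw is not None: o+=' spin %.1f'%(-((yaw-h+90)%180-90))
    print(o,'tcp',np.round(s['ee_pos'],1),'q6 %.2f'%s['q'][5],'t %.1f'%s['time'],'f',np.round(s['force'],1),'w %.3f'%s['grip_width'])
def fray(s,px):
    K=np.array(s['intrinsics'],float);R=np.array(s['R']);t=np.array(s['t'])
    u=(px[0]-K[0,2])/K[0,0];v=(px[1]-K[1,2])/K[1,1];r=np.hypot(u,v)+1e-9
    d=np.array([u/r*np.sin(r),v/r*np.sin(r),np.cos(r)]);return -R.T@t,R.T@d
def fatz(s,px,z):
    c,d=fray(s,px);return c+d*(z-c[2])/d[2]
def fproj(s,X):
    K=np.array(s['intrinsics'],float);p=np.array(s['R'])@np.array(X,float)+np.array(s['t'])
    r=np.hypot(p[0],p[1])+1e-9;a=np.arctan2(r,p[2]);return np.array([K[0,0]*a*p[0]/r+K[0,2],K[1,1]*a*p[1]/r+K[1,2]])
E
python3 -c "
from h import *
go(540,0,330,100)
b=cv2.imread('pics/t0.png');cv2.imwrite('pics/crop.png',cv2.resize(b[120:205,180:260],(640,600)))
w=snap('wrist','w0');print(-np.array(w['R']).T@w['t'],np.array(w['R']))"
```

```text
shift [-503.5 -354.8  -94.4] dist 623 head 68.8 spin -31.2 tcp [198.8 512.8 235.6] q6 -0.08 t 1.3 f [ 0.5  0.3 -0.1] w 1.000
[126.98734419 541.04702475 384.65089678] [[ 3.61132147e-01  9.32514467e-01 -5.84592505e-04]
 [ 8.95795212e-01 -3.46737666e-01  2.78071806e-01]
 [ 2.59103281e-01 -1.00944343e-01 -9.60560112e-01]]
```

View pics/crop.png

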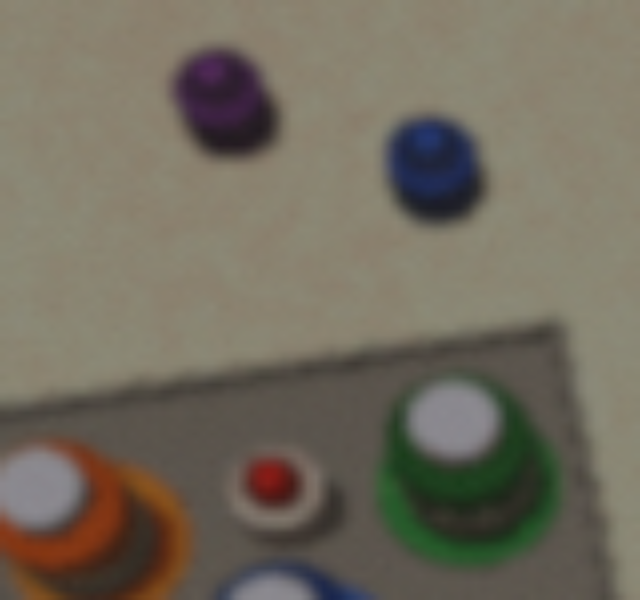

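The enlarged crop confirms it: the white body with the red cap is at crop (271,490), the target. Now the arm moves over the tray.

```bash
python3 -m jog '[[-1,[-31.5,-22.2,-5.9],0],[-1,[-31.5,-22.2,-5.9],0],[-1,[-31.5,-22.2,-5.9],0],[-1,[-31.5,-22.2,-5.9],0],[-1,[-31.5,-22.2,-5.9],0],[-1,[-31.5,-22.2,-5.9],0],[-1,[-31.5,-22.2,-5.9],0],[-1,[-31.5,-22.2,-5.9],0]]' 20
python3 -m jog '[[-1,[-31.5,-22.2,-5.9],0],[-1,[-31.5,-22.2,-5.9],0],[-1,[-31.5,-22.2,-5.9],0],[-1,[-31.5,-22.2,-5.9],0],[-1,[-31.5,-22.2,-5.9],0],[-1,[-31.5,-22.2,-5.9],0],[-1,[-31.5,-22.2,-5.9],0],[-1,[-31.5,-22.2,-5.9],0]]'
python3 -m jog '[[-1,[0,0,0],-6.2],[-1,[0,0,0],-6.2],[-1,[0,0,0],-6.2],[-1,[0,0,0],-6.2],[-1,[0,0,0],-6.2],[-1,[0,0,0],0],[-1,[0,0,0],0],[-1,[0,0,0],0]]'
python3 - <<'E'
from h import *
w=snap('wrist','w1');cv2.imwrite('pics/w1b.png',cv2.resize(w['image'],(800,600)))
go(540,0,330,100)
import pickle;pickle.dump(w,open('w1.pkl','wb'))
for n in ['bottle_blue','bottle_orange','bottle_green','dropper','coaster_blue','coaster_orange','coaster_green','stand','mat']:
    z=8 if 'bottle' in n else 5 if n=='dropper' or 'coas' in n else 0
    for r in robot.pinpoint(n,'wrist')[:2]: print(n,np.round(r['at']),round(r['p'],2),np.round(fatz(w,r['at'],z)[:2],1))
E
```

```text
time: 2.02
ee_pos: [370.2, 254.5, 283.3]
ee_rot: [0.577, 3.088, 0.001]
force: [-0.0, 1.2, 0.9]
grip_width: 0.998
time: 2.68
ee_pos: [541.0, -2.5, 330.5]
ee_rot: [0.578, 3.088, 0.0]
force: [1.0, 0.8, -0.5]
grip_width: 0.999
time: 3.35
ee_pos: [540.3, -0.5, 330.0]
ee_rot: [0.263, -3.13, 0.0]
force: [-0.5, 0.1, -0.4]
grip_width: 1.001
shift [0.2 0.5 0. ] dist 1 head 99.6 spin -0.4 tcp [ 5.403e+02 -5.000e-01  3.300e+02] q6 -1.83 t 3.4 f [ 0.3  0.5 -0.1] w 1.002
bottle_blue [248. 166.] 0.66 [556.  -12.4]
bottle_orange [289. 198.] 0.65 [598.5  64.7]
bottle_green [213. 195.] 0.77 [615.3 -60.9]
dropper [251. 199.] 0.88 [612.4   1.9]
dropper [213. 254.] 0.6 [725.9 -49.4]
coaster_blue [252. 162.] 0.77 [549.8  -6.1]
coaster_orange [282. 194.] 0.5 [595.2  52.4]
coaster_orange [117. 113.] 0.17 [ 500.5 -248. ]
coaster_green [214. 196.] 0.67 [616.1 -59.4]
stand [116. 116.] 0.9 [ 506.6 -252. ]
mat [406. 175.] 0.74 [522.7 270.2]
mat [116. 117.] 0.59 [ 507.4 -251.3]
```

View pics/w1b.png

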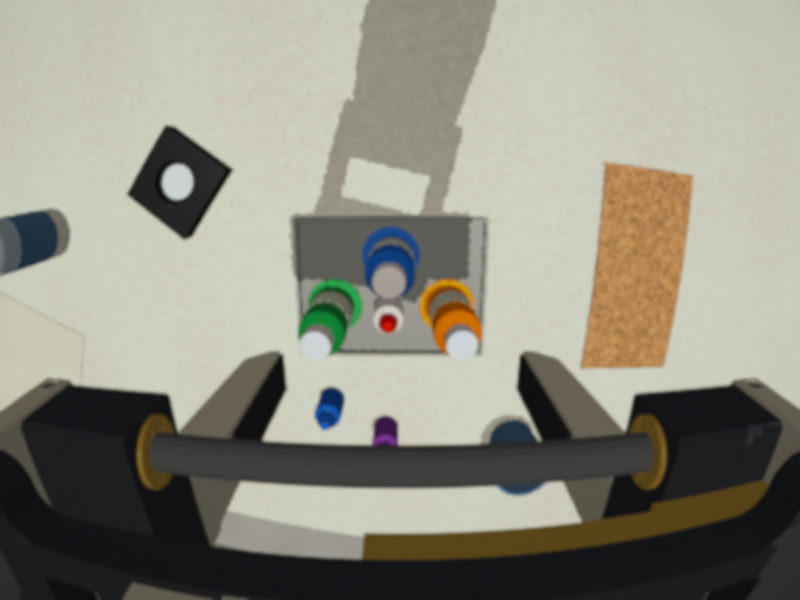

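```bash
python3 - <<'E'
from h import *
import pickle
w=pickle.load(open('w1.pkl','rb'));t=robot.snapshot('top');s=robot.snapshot('scene')
pickle.dump(dict(w=w,t=t,s=s),open('c0.pkl','wb'))
def tile(c,x0,y0,W,H): return cv2.resize(c['image'][y0:y0+H,x0:x0+W],(800,600),interpolation=cv2.INTER_CUBIC)
cv2.imwrite('pics/wz.png',tile(w,184,130,132,99))
cv2.imwrite('pics/tz.png',tile(t,170,150,100,75))
# candidate model check
est={'blue':(553,-9),'orange':(597,60),'green':(614,-60)}
for n,p in est.items():
  print(n,*[np.round(f(c,[*p,126]),1) for f,c in((fproj,w),(proj,t),(proj,s))])
for nm,c,f in(('w',w,fproj),('t',t,proj),('s',s,proj)):
  hsv=cv2.cvtColor(c['image'],cv2.COLOR_BGR2HSV)
  m=(((hsv[...,0]<8)|(hsv[...,0]>172))&(hsv[...,1]>140)&(hsv[...,2]>50)).astype(np.uint8)
  n,l,st,ce=cv2.connectedComponentsWithStats(m)
  print(nm,'red',[(np.round(ce[i],1),st[i,4]) for i in range(1,n) if st[i,4]>5], f(c,[608,2,65]))
  m=((hsv[...,1]<40)&(hsv[...,2]>110)).astype(np.uint8) 
  n,l,st,ce=cv2.connectedComponentsWithStats(m)
  print(nm,'white',[(np.round(ce[i],1),st[i,4]) for i in range(1,n) if 30<st[i,4]<600])
E
```

```text
blue [248.  181.8] [213.6 205.6] [298.6 174.9]
orange [295.6 223.3] [183.8 187. ] [303.1 190.4]
green [201.5 220.8] [236.  179.2] [269.6 174.1]
w red [(array([247.9, 206.6]), np.int32(81))] [250.57924593 208.67339485]
w white [(array([113.2, 116. ]), np.int32(393))]
t red [] [211.64195975 187.02165935]
t white [(array([477.7,  77. ]), np.int32(415)), (array([376.1,  76. ]), np.int32(520)), (array([407.9,  71.8]), np.int32(66)), (array([417.7,  71. ]), np.int32(43)), (array([352.4,  73.3]), np.int32(41)), (array([11.8, 80.2]), np.int32(267)), (array([59. , 73.3]), np.int32(60)), (array([87.3, 80.5]), np.int32(326)), (array([122.9,  75.8]), np.int32(53)), (array([125.1,  84.5]), np.int32(35)), (array([139.3,  96.5]), np.int32(32)), (array([334. , 100.2]), np.int32(31)), (array([283.4, 117.9]), np.int32(306)), (array([ 97.1, 142.9]), np.int32(35)), (array([366.5, 167.1]), np.int32(37)), (array([ 43.6, 171.6]), np.int32(38)), (array([310.6, 172.4]), np.int32(45)), (array([297.5, 174. ]), np.int32(52)), (array([502.8, 191.6]), np.int32(78)), (array([327. , 196.4]), np.int32(48)), (array([
[... 905 characters left out ...]
59.2, 350.4]), np.int32(530)), (array([376.6, 336.7]), np.int32(67)), (array([ 30.4, 340. ]), np.int32(45)), (array([384.6, 337.3]), np.int32(35)), (array([334.4, 370. ]), np.int32(58)), (array([  3.7, 370. ]), np.int32(53)), (array([486.9, 375. ]), np.int32(38))]
s red [(array([283.4, 202.2]), np.int32(37))] [284.85765057 201.87275601]
s white [(array([333.2,  54.8]), np.int32(185)), (array([264.8, 173.1]), np.int32(68)), (array([316.3, 203.9]), np.int32(98)), (array([283.3, 207.4]), np.int32(31)), (array([ 61.8, 243.3]), np.int32(80)), (array([103.4, 242.4]), np.int32(36)), (array([ 89.8, 283.2]), np.int32(105)), (array([ 89.6, 299.3]), np.int32(33)), (array([125.6, 355.5]), np.int32(95))]
```

View pics/wz.png

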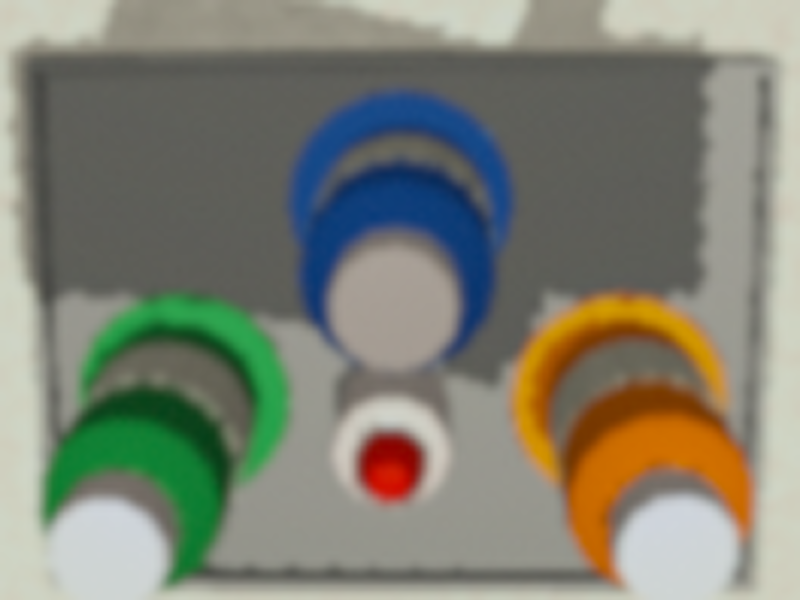

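View pics/tz.png

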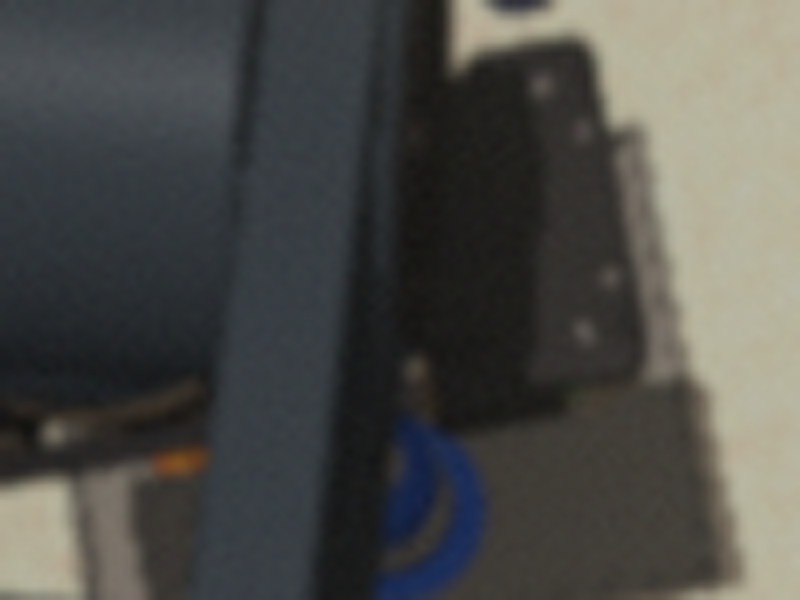

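```bash
python3 - <<'E'
from h import *
import pickle
from scipy.optimize import least_squares
C=pickle.load(open('c0.pkl','rb'));w=C['w']
P=lambda x,y:(184+(x+.5)/800*132-.5,130+(y+.5)/600*99-.5)
for n,c in dict(blue=(395,305),orange=(678,553),green=(110,550)).items(): print(n,'cap',np.round(fatz(w,P(*c),126)[:2],1))
print('red tip',fatz(w,P(390,470),66)[:2], 'shoulder',fatz(w,P(391,450),50)[:2])
hsv=cv2.cvtColor(w['image'],cv2.COLOR_BGR2HSV)
z=cv2.resize(w['image'][130:229,184:316],(800,600),interpolation=cv2.INTER_CUBIC);H=cv2.cvtColor(z,cv2.COLOR_BGR2HSV)
for n,(h0,h1,c0) in dict(blue=(100,125,(402,200)),orange=(8,28,(620,400)),green=(50,80,(185,400))).items():
  m=(H[...,0]>=h0)&(H[...,0]<=h1)&(H[...,1]>120)
  pts=[]
  for a in np.radians(np.arange(185,356,5)):
    best=None
    for r in range(60,150):
      x,y=int(c0[0]+r*np.cos(a)),int(c0[1]+r*np.sin(a))
      if 0<=x<800 and 0<=y<600 and m[y,x]: best=(x,y)
    if best: pts.append(fatz(w,P(*best),8)[:2])
  pts=np.array(pts)
  r=least_squares(lambda p:np.hypot(*(pts-p[:2]).T)-30,pts.mean(0),loss='soft_l1')
  r2=least_squares(lambda p:np.hypot(*(pts-p[:2]).T)-p[2],[*r.x,30],loss='soft_l1')
  print(n,'coaster',np.round(r.x,1),np.round(r2.x,1),len(pts))
# top t0 caps / coaster
t=C['t'];im=cv2.imread('pics/t0.png');s=C['s']
Q=lambda x,y:(60+(x+.5)/800*280-.5,100+(y+.5)/486*170-.5)
for n,c in dict(blue=(439,306),orange=(355,255),green=(504,227)).items(): print('top',n,np.round(atz(t,Q(*c),126)[:2],1))
print('top red',atz(t,Q(440,251),66)[:2],'stand white',atz(t,Q(729,373),12)[:2], 'wrist stand',fatz(w,(113.2,116),12)[:2])
print('mat corners top',[np.round(atz(t,Q(*c),3)[:2]) for c in ((57,245),(187,227),)])
print('mat corners wrist',[np.round(fatz(w,(c[0]*.64,c[1]*.64),3)[:2]) for c in ((605,163),(692,176),(663,367),(583,366))])
# scene caps
print('scene',[np.round(atz(s,(180+c[0]*.325,130+c[1]*.325),126)[:2],1) for c in ((366,143),(379,188),(273,138))])
E
```

```text
blue cap [550.5  -8.4]
orange cap [593.6  59.1]
green cap [613.4 -59.8]
red tip [605.9426012   -2.25458236] shoulder [606.14877965  -2.42694984]
blue coaster [552.4  -9.8] [551.2  -9.9  29.1] 35
orange coaster [595.9  57.7] [594.7  57.6  29.1] 35
green coaster [616.6 -59.5] [613.6 -60.1  27.6] 35
top blue [550.5  -8.3]
top orange [592.6  59.6]
top green [614.2 -60.3]
top red [606.6337982   -3.05160178] stand white [ 505.66457042 -251.40631511] wrist stand [ 505.4678369  -250.98822625]
mat corners top [array([628., 349.]), array([643., 232.])]
mat corners wrist [array([411., 200.]), array([394., 318.]), array([630., 351.]), array([643., 235.])]
scene [array([557.9,  -1.9]), array([599. ,  62.7]), array([618.6, -57.8])]
```

The estimates from the three views agree to about 2 mm. Blue goes first.

```bash
python3 -c "
from h import *
go(551,-9,200,98.6);go(551,-9,78,98.6)"
```

```text
shift [ -9.1 -10.2 130. ] dist 131 head 99.8 spin 1.2 tcp [ 5.403e+02 -5.000e-01  3.300e+02] q6 -1.83 t 4.0 f [ 0.3 -0.6 -0.4] w 0.997
shift [ -9.1 -10.2 252. ] dist 252 head 99.8 spin 1.2 tcp [ 5.403e+02 -5.000e-01  3.300e+02] q6 -1.83 t 4.0 f [ 0.3 -0.6 -0.4] w 0.997
```

```bash
python3 -m jog '[[-0.5,[-9.1,-10.2,10],1],[-0.5,[0,0,30],0],[-0.5,[0,0,30],0],[-0.5,[0,0,30],0],[-0.5,[0,0,30],0],[-0.5,[0,0,0],0],[-0.5,[0,0,0],0],[-0.5,[0,0,0],0]]' 20
python3 -c "
from h import *
go(551,-9,78,98.6)
w=snap('wrist','w2');cv2.imwrite('pics/w2b.png',cv2.resize(w['image'],(800,600)))"
```

```text
time: 4.62
ee_pos: [551.9, -9.1, 201.8]
ee_rot: [-0.241, 3.13, -0.001]
force: [0.2, 0.5, 0.7]
grip_width: 0.753
shift [  1.1   0.3 123.8] dist 124 head 98.8 spin 0.2 tcp [551.9  -9.1 201.8] q6 -1.83 t 4.6 f [0.2 0.5 0.7] w 0.753
```

View pics/w2b.png

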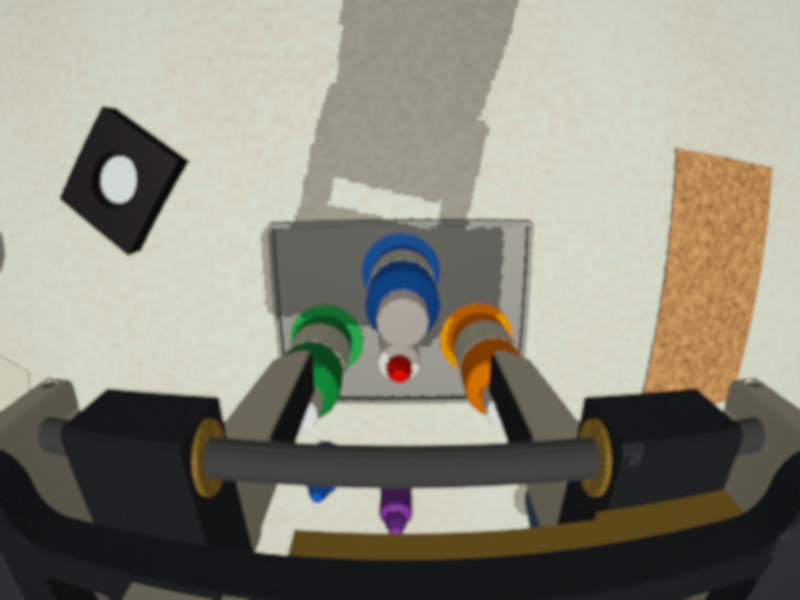

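The wrist view shows the blue cap at (402,318), centred between the fingers, with orange and green clear of them. Descending.

```bash
python3 -m jog '[[-0.5,[1,0,20],0],[-0.5,[0,0,20],0],[-0.5,[0,0,20],0],[-0.5,[0,0,20],0],[-0.5,[0,0,20],0],[-0.5,[0,0,14],0],[-0.5,[0,0,9.5],0],[-0.5,[0,0,0],0]]'
python3 -m jog '[[0.2,[0,0,0],0],[1,[0,0,0],0],[1,[0,0,0],0],[1,[0,0,0],0],[1,[0,0,0],0],[1,[0,0,0],0],[1,[0,0,0],0],[1,[0,0,0],0]]' 20
python3 -c "
from h import *
go(551,-9,78,98.6)"
```

```text
time: 5.33
ee_pos: [550.1, -9.2, 76.2]
ee_rot: [0.241, -3.132, -0.0]
force: [-0.1, 0.2, -0.8]
grip_width: 0.75
time: 6.0
ee_pos: [550.5, -9.2, 77.2]
ee_rot: [-0.241, 3.131, -0.0]
force: [-1.0, 1.4, 6.0]
grip_width: 0.469
shift [-0.5  0.1 -0.8] dist 1 head 98.8 spin 0.2 tcp [550.5  -9.2  77.2] q6 -1.83 t 6.0 f [-1.   1.4  6. ] w 0.469
```

```bash
python3 -m jog '[[1,[0,0,-10],0],[1,[0,0,-25],0],[1,[0,0,-30],0],[1,[0,0,-30],0],[1,[0,0,-30],0],[1,[0,0,-25],0],[1,[0,0,-5],0],[1,[0,0,0],0]]'
python3 -c "
from h import *
go(443,265,232,98.6)"
```

```text
time: 6.67
ee_pos: [550.4, -9.2, 233.0]
ee_rot: [-0.241, 3.13, -0.001]
force: [-0.1, -0.6, -2.9]
grip_width: 0.469
shift [ 64.2 287.5   0.6] dist 295 head 98.8 spin 0.2 tcp [550.4  -9.2 233. ] q6 -1.83 t 6.7 f [-0.1 -0.6 -2.9] w 0.469
```

```bash
python3 -m jog '[[1,[8,12,0],0],[1,[8,25,0],0],[1,[8,34,0],0],[1,[8,34,0],0],[1,[8,34,0],0],[1,[8,34,0],0],[1,[8,34,0],0],[1,[8,34,0],0]]'
python3 -m jog '[[1,[0,25,0],0],[1,[0,15,0],0],[1,[0,6.5,5],0],[1,[0,0,20],0],[1,[0,0,30],0],[1,[0,0,30],0],[1,[0,0,25],0],[1,[0,0,15],0]]'
python3 -c "
from h import *
go(443,265,73,98.6)"
```

```text
time: 7.33
ee_pos: [448.1, 220.2, 229.6]
ee_rot: [0.241, -3.129, 0.001]
force: [0.8, -0.1, -1.5]
grip_width: 0.468
time: 8.0
ee_pos: [440.9, 263.4, 102.3]
ee_rot: [0.24, -3.127, 0.003]
force: [-0.6, -0.1, -1.7]
grip_width: 0.469
shift [-2.5  1.3 29.3] dist 29 head 98.8 spin 0.2 tcp [440.9 263.4 102.3] q6 -1.28 t 8.0 f [-0.6 -0.1 -1.7] w 0.469
```

```bash
python3 -m jog '[[1,[0,0,10],0],[1,[0,0,10],0],[1,[0,0,5],0],[1,[0,0,0],0],[1,[0,0,0],0],[1,[0,0,0],0],[1,[0,0,0],0],[1,[0,0,0],0]]'
python3 -c "
from h import *
go(443,265,73,98.6)"
```

```text
time: 8.67
ee_pos: [443.0, 265.3, 82.1]
ee_rot: [-0.241, 3.131, 0.001]
force: [0.2, 0.4, -1.5]
grip_width: 0.469
shift [ 0.1 -0.3  9.1] dist 9 head 98.8 spin 0.2 tcp [443.  265.3  82.1] q6 -1.28 t 8.7 f [ 0.2  0.4 -1.5] w 0.469
```

Lower about 9.5 mm more until contact.

```bash
python3 -m jog '[[1,[0,0,3],0],[1,[0,0,3],0],[1,[0,0,2],0],[1,[0,0,1],0],[1,[0,0,0.7],0],[1,[0,0,0],0],[1,[0,0,0],0],[1,[0,0,0],0]]'
python3 -m jog '[[1,[0,0,0],0],[0.2,[0,0,0],0],[0,[0,0,0],0],[-0.2,[0,0,0],0],[-0.5,[0,0,0],0],[-0.5,[0,0,0],0],[-0.5,[0,0,0],0],[-0.5,[0,0,0],0]]'
python3 -c "
from h import *
go(443,265,73,98.6)"
```

```text
time: 9.33
ee_pos: [442.8, 265.1, 72.2]
ee_rot: [-0.241, 3.132, -0.0]
force: [-1.6, -1.0, 5.8]
grip_width: 0.472
time: 10.0
ee_pos: [442.7, 265.1, 71.8]
ee_rot: [0.241, -3.132, -0.0]
force: [0.7, -0.1, -0.0]
grip_width: 0.742
shift [-0.2 -0.2 -1.2] dist 1 head 98.8 spin 0.2 tcp [442.7 265.1  71.8] q6 -1.28 t 10.0 f [ 0.7 -0.1 -0. ] w 0.742
```

```bash
python3 -m jog '[[-0.5,[0,0,-10],0],[-0.5,[0,0,-25],0],[-0.5,[0,0,-30],0],[-0.5,[0,0,-30],7],[-0.5,[0,0,-30],7],[-0.5,[0,0,-25],7],[-0.5,[0,0,-5],7],[-0.5,[0,0,0],7]]'
python3 -m jog '[[-0.5,[0,0,0],7],[-0.5,[0,0,0],7],[-0.5,[0,0,0],7],[-0.5,[0,0,0],7],[-0.5,[0,0,0],7],[-0.5,[0,0,0],7],[-0.5,[0,0,0],7],[-0.5,[0,0,0],6]]'
python3 -c "
from h import *
go(594,58.5,200,8.6)
w=snap('wrist','w3');cv2.imwrite('pics/w3b.png',cv2.resize(w['image'],(800,600)))"
```

```text
time: 10.67
ee_pos: [443.5, 265.5, 229.9]
ee_rot: [0.72, 3.054, 0.004]
force: [0.3, 0.1, -1.3]
grip_width: 0.747
time: 11.33
ee_pos: [442.6, 265.1, 227.6]
ee_rot: [2.052, 2.379, 0.001]
force: [0.8, -0.2, 0.3]
grip_width: 0.749
shift [-226.6  119.4   27.6] dist 258 head 8.5 spin -0.1 tcp [442.6 265.1 227.6] q6 0.30 t 11.3 f [ 0.8 -0.2  0.3] w 0.749
```

View pics/w3b.png

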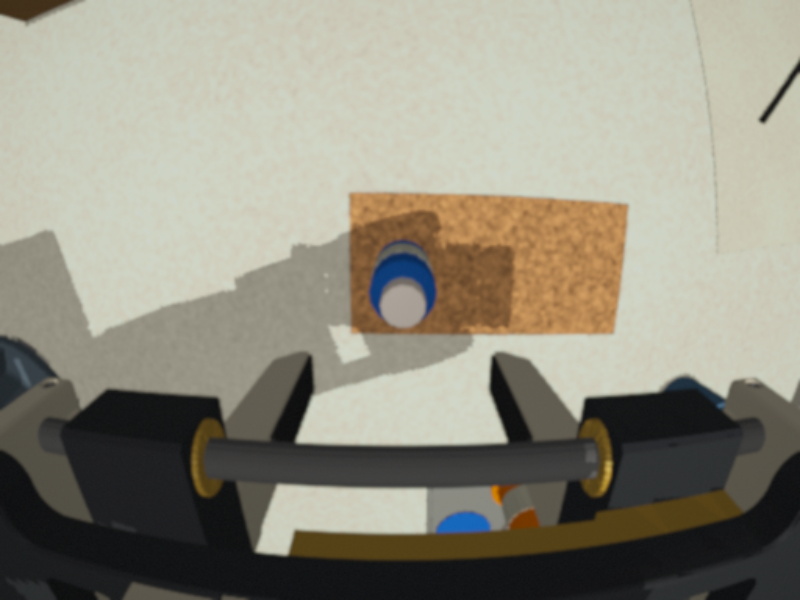

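Blue stands upright on the mat, with its cap at (403,303). Now orange.

```bash
python3 -m jog '[[-0.5,[-15,8,3],0],[-0.5,[-32,17,3],0],[-0.5,[-34,18,3],0],[-0.5,[-34,18,3],0],[-0.5,[-34,18,3],0],[-0.5,[-34,18,3],0],[-0.5,[-28,14.5,3],0],[-0.5,[-15.6,7.9,3],0]]'
python3 -m jog '[[-0.5,[0,0,3.6],0],[-0.5,[0,0,0],0],[-0.5,[0,0,0],0],[-0.5,[0,0,0],0],[-0.5,[0,0,0],0],[-0.5,[0,0,0],0],[-0.5,[0,0,0],0],[-0.5,[0,0,0],0]]'
python3 -c "
from h import *
go(594,58.5,78,8.6)
w=snap('wrist','w4');cv2.imwrite('pics/w4b.png',cv2.resize(w['image'],(800,600)))"
```

```text
time: 12.05
ee_pos: [596.9, 56.7, 203.2]
ee_rot: [2.043, 2.385, 0.0]
force: [0.7, -0.3, -0.2]
grip_width: 0.751
time: 12.72
ee_pos: [595.4, 59.8, 199.4]
ee_rot: [2.044, 2.386, 0.0]
force: [-0.1, -0.8, -0.5]
grip_width: 0.749
shift [ -1.1  -1.6 121.4] dist 121 head 8.8 spin 0.2 tcp [595.4  59.8 199.4] q6 -0.13 t 12.7 f [-0.1 -0.8 -0.5] w 0.749
```

View pics/w4b.png

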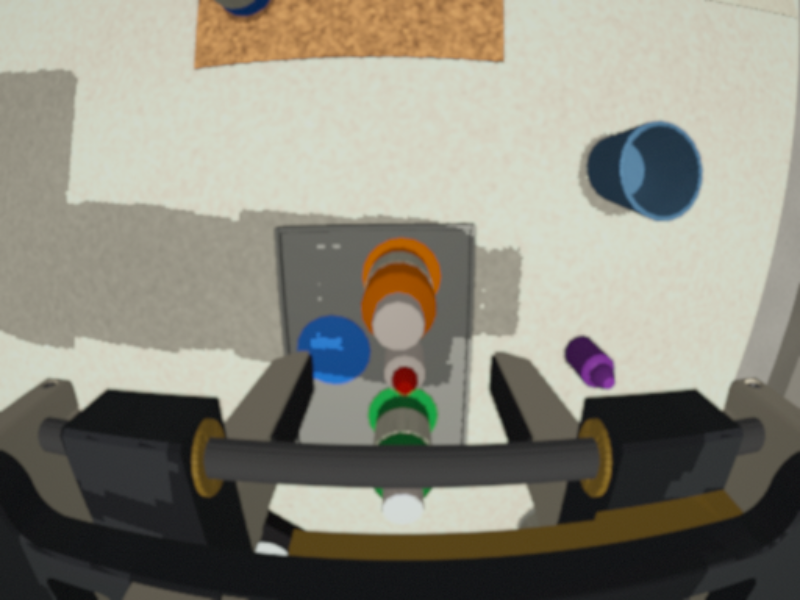

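The orange cap is at (399,325), centred between the fingers. The blue coaster is fully visible at (333,348). Descend and grip.

```bash
python3 -m jog '[[-0.5,[-1,-1.5,20],0],[-0.5,[0,0,20],0],[-0.5,[0,0,20],0],[-0.5,[0,0,20],0],[-0.5,[0,0,20],0],[-0.5,[0,0,13],0],[-0.5,[0,0,8.5],0],[-0.5,[0,0,0],0]]'
python3 -m jog '[[0.2,[0,0,0],0],[1,[0,0,0],0],[1,[0,0,0],0],[1,[0,0,0],0],[1,[0,0,0],0],[1,[0,0,0],0],[1,[0,0,0],0],[1,[0,0,0],0]]' 20
python3 -m jog '[[1,[0,0,-10],0],[1,[0,0,-25],0],[1,[0,0,-30],0],[1,[0,0,-30],0],[1,[0,0,-30],0],[1,[0,0,-25],0],[1,[0,0,-5],0],[1,[0,0,0],0]]'
python3 -c "
from h import *
go(591,287,232,8.6)"
```

```text
time: 13.43
ee_pos: [593.4, 58.2, 76.3]
ee_rot: [-2.043, -2.384, 0.002]
force: [-0.1, -0.2, -0.8]
grip_width: 0.747
time: 14.1
ee_pos: [594.4, 58.3, 78.3]
ee_rot: [2.044, 2.385, 0.001]
force: [-1.9, -0.3, 5.7]
grip_width: 0.47
time: 14.77
ee_pos: [594.6, 58.3, 234.3]
ee_rot: [2.043, 2.384, 0.003]
force: [0.6, 1.0, -1.6]
grip_width: 0.47
shift [226.6  31.5   2.3] dist 229 head 8.8 spin 0.2 tcp [594.6  58.3 234.3] q6 -0.13 t 14.8 f [ 0.6  1.  -1.6] w 0.470
```

```bash
python3 -m jog '[[1,[12,1.5,0],0],[1,[25,3.5,0],0],[1,[32,4.5,0],0],[1,[34,5,0],0],[1,[34,5,0],0],[1,[34,5,0],0],[1,[32,4.5,0],0],[1,[15,2,0],0]]'
python3 -m jog '[[1,[8.6,0.5,0],0],[1,[0,0,10],0],[1,[0,0,25],0],[1,[0,0,30],0],[1,[0,0,30],0],[1,[0,0,25],0],[1,[0,0,15],0],[1,[0,0,10],0]]'
python3 -m jog '[[1,[0,0,4],0],[1,[0,0,0],0],[1,[0,0,0],0],[1,[0,0,0],0],[1,[0,0,0],0],[1,[0,0,0],0],[1,[0,0,0],0],[1,[0,0,0],0]]'
python3 -c "
from h import *
go(591,287,73,8.6)"
```

```text
time: 15.43
ee_pos: [589.7, 282.4, 230.1]
ee_rot: [-2.04, -2.386, 0.004]
force: [0.5, -0.6, -1.1]
grip_width: 0.469
time: 16.1
ee_pos: [589.4, 284.8, 84.4]
ee_rot: [-2.045, -2.383, 0.006]
force: [-0.3, 0.4, -0.8]
grip_width: 0.467
time: 16.77
ee_pos: [590.6, 287.1, 84.0]
ee_rot: [2.044, 2.386, 0.001]
force: [-0.5, 0.3, -0.8]
grip_width: 0.468
shift [-0.1  0.4 11. ] dist 11 head 8.8 spin 0.2 tcp [590.6 287.1  84. ] q6 0.23 t 16.8 f [-0.5  0.3 -0.8] w 0.468
```

```bash
python3 -m jog '[[1,[0,0,3],0],[1,[0,0,3],0],[1,[0,0,2],0],[1,[0,0,1.5],0],[1,[0,0,1],0],[1,[0,0,0.5],0],[1,[0,0,0],0],[1,[0,0,0],0]]'
python3 -m jog '[[1,[0,0,0],0],[0.2,[0,0,0],0],[0,[0,0,0],0],[-0.2,[0,0,0],0],[-0.5,[0,0,0],0],[-0.5,[0,0,0],0],[-0.5,[0,0,0],0],[-0.5,[0,0,0],0]]'
python3 -m jog '[[-0.5,[0,0,-10],0],[-0.5,[0,0,-25],0],[-0.5,[0,0,-30],0],[-0.5,[0,0,-30],0],[-0.5,[0,0,-30],0],[-0.5,[0,0,-15],0],[-0.5,[0,0,-5],0],[-0.5,[0,0,0],0]]'
python3 -c "
from h import *
go(614,-60,200,8.6)"
```

```text
time: 17.43
ee_pos: [590.4, 287.1, 73.4]
ee_rot: [-2.044, -2.385, 0.0]
force: [-3.6, -0.7, 7.0]
grip_width: 0.465
time: 18.1
ee_pos: [590.5, 287.0, 72.6]
ee_rot: [-2.044, -2.386, 0.0]
force: [0.1, 1.4, -0.9]
grip_width: 0.739
time: 18.77
ee_pos: [590.9, 287.2, 219.3]
ee_rot: [2.044, 2.385, 0.003]
force: [0.5, -0.7, -0.7]
grip_width: 0.754
shift [-346.6  -30.4   19.1] dist 348 head 8.8 spin 0.2 tcp [590.9 287.2 219.3] q6 0.23 t 18.8 f [ 0.5 -0.7 -0.7] w 0.754
```

```bash
python3 -m jog '[[-0.5,[-20,-1.8,2],0],[-0.5,[-36,-3.2,2],0],[-0.5,[-36,-3.2,2],0],[-0.5,[-36,-3.2,2],0],[-0.5,[-36,-3.2,2],0],[-0.5,[-36,-3.2,2],0],[-0.5,[-36,-3.2,2],0],[-0.5,[-36,-3.2,2],0]]'
python3 -m jog '[[-0.5,[-36,-3.2,2],0],[-0.5,[-25,-2,1],0],[-0.5,[-13.6,-1,0],0],[-0.5,[0,0,0],0],[-0.5,[0,0,0],0],[-0.5,[0,0,0],0],[-0.5,[0,0,0],0],[-0.5,[0,0,0],0]]'
python3 -c "
from h import *
go(614,-60,78,8.6)
w=snap('wrist','w5');cv2.imwrite('pics/w5b.png',cv2.resize(w['image'],(800,600)))"
```

```text
time: 19.43
ee_pos: [607.4, 12.8, 200.0]
ee_rot: [-2.043, -2.384, 0.002]
force: [-0.2, 0.3, -0.5]
grip_width: 0.749
time: 20.1
ee_pos: [613.6, -58.9, 198.7]
ee_rot: [-2.042, -2.387, -0.0]
force: [-1.3, 1.0, 0.2]
grip_width: 0.754
shift [ -1.2   0.3 120.7] dist 121 head 8.9 spin 0.3 tcp [613.6 -58.9 198.7] q6 -0.33 t 20.1 f [-1.3  1.   0.2] w 0.754
```

View pics/w5b.png

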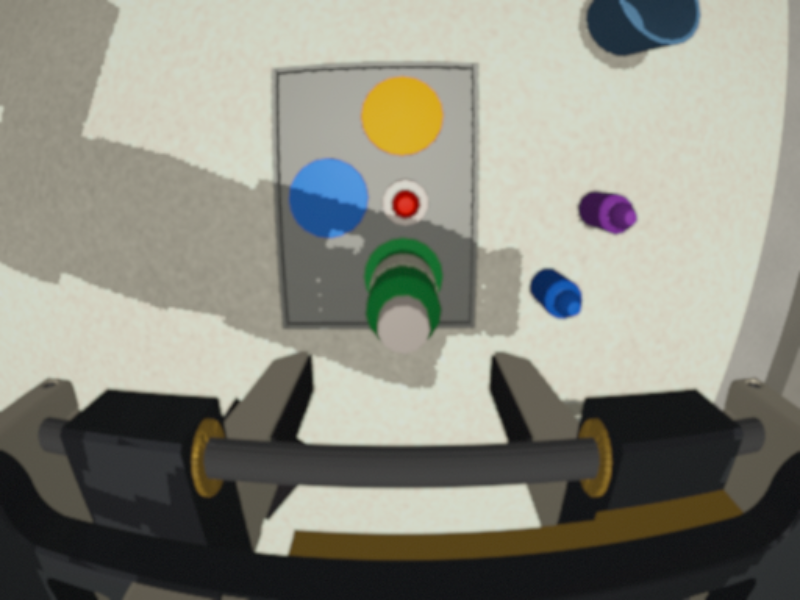

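The green cap is at (403,327), centred. The orange coaster (402,116), the blue coaster (329,197) and the dropper (405,204) are all in clear view. Grip green.

```bash
python3 -m jog '[[-0.5,[-1,0,20],0],[-0.5,[0,0,20],0],[-0.5,[0,0,20],0],[-0.5,[0,0,20],0],[-0.5,[0,0,20],0],[-0.5,[0,0,13],0],[-0.5,[0,0,7.5],0],[-0.5,[0,0,0],0]]'
python3 -m jog '[[0.2,[0,0,0],0],[1,[0,0,0],0],[1,[0,0,0],0],[1,[0,0,0],0],[1,[0,0,0],0],[1,[0,0,0],0],[1,[0,0,0],0],[1,[0,0,0],0]]' 20
python3 -m jog '[[1,[0,0,-10],0],[1,[0,0,-25],0],[1,[0,0,-30],0],[1,[0,0,-30],0],[1,[0,0,-30],0],[1,[0,0,-25],0],[1,[0,0,-5],0],[1,[0,0,0],0]]'
python3 -c "
from h import *
go(517,276,236,98.6)"
```

```text
time: 20.82
ee_pos: [613.2, -60.8, 77.0]
ee_rot: [-2.043, -2.384, 0.002]
force: [-0.2, 0.2, -0.6]
grip_width: 0.753
time: 21.48
ee_pos: [614.1, -61.2, 78.9]
ee_rot: [2.044, 2.385, 0.001]
force: [0.6, 0.9, 5.2]
grip_width: 0.473
time: 22.15
ee_pos: [614.2, -61.2, 234.8]
ee_rot: [2.043, 2.384, 0.002]
force: [-0.0, 0.6, -2.2]
grip_width: 0.471
shift [348.1 -44.3  -1.7] dist 351 head 8.8 spin -89.8 tcp [614.2 -61.2 234.8] q6 -0.33 t 22.1 f [-0.   0.6 -2.2] w 0.471
```

```bash
python3 -m jog '[[1,[12,-1.5,0],0],[1,[25,-3.2,0],0],[1,[34,-4.3,0],0],[1,[36,-4.6,0],0],[1,[36,-4.6,0],0],[1,[36,-4.6,0],0],[1,[36,-4.6,0],0],[1,[36,-4.6,0],0]]'
python3 -m jog '[[1,[36,-4.6,0],0],[1,[32,-4,0],0],[1,[20,-2.5,0],0],[1,[9.1,-1.2,0],0],[1,[0,0,0],-5],[1,[0,0,0],-7],[1,[0,0,0],-7],[1,[0,0,0],-7]]'
python3 -m jog '[[1,[0,0,0],-7],[1,[0,0,0],-7],[1,[0,0,0],-7],[1,[0,0,0],-7],[1,[0,0,0],-7],[1,[0,0,0],-7],[1,[0,0,0],-7],[1,[0,0,0],-7]]'
python3 -m jog '[[1,[0,0,5],-5],[1,[0,0,10],-3],[1,[0,0,10],0],[1,[0,0,10],0],[1,[0,0,10],0],[1,[0,0,5],0],[1,[0,0,0],0],[1,[0,0,0],0]]'
python3 -c "
from h import *
go(517,276,73.9,98.6)
w=snap('wrist','w6');cv2.imwrite('pics/w6b.png',cv2.resize(w['image'],(800,600)))"
```

```text
time: 22.82
ee_pos: [541.5, 184.0, 231.0]
ee_rot: [-2.043, -2.384, 0.005]
force: [0.1, 0.6, -1.2]
grip_width: 0.469
time: 23.48
ee_pos: [515.9, 275.5, 231.6]
ee_rot: [-1.446, -2.787, 0.004]
force: [0.1, 0.2, -1.8]
grip_width: 0.473
time: 24.15
ee_pos: [516.0, 275.4, 231.6]
ee_rot: [0.031, -3.139, 0.002]
force: [-0.7, 0.4, -1.6]
grip_width: 0.473
time: 24.82
ee_pos: [516.6, 276.0, 183.0]
ee_rot: [0.24, -3.132, 0.0]
force: [0.2, -1.1, -0.9]
grip_width: 0.472
shift [-4.000e-01 -1.000e-01  1.091e+02] dist 109 head 98.8 spin 0.2 tcp [516.6 276.  183. ] q6 -1.31 t 24.8 f [ 0.2 -1.1 -0.9] w 0.472
```

View pics/w6b.png

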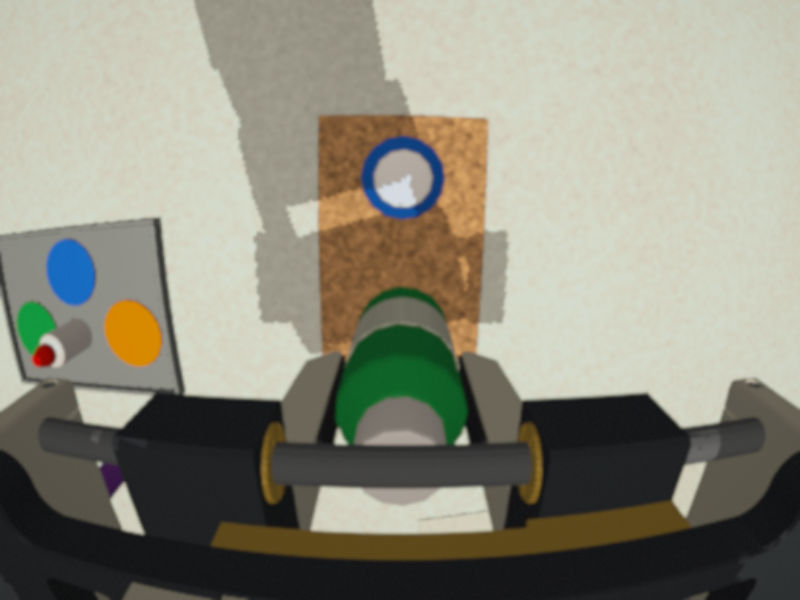

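Green is held over the middle of the mat, with blue standing at (403,178) and clear. Lower it.

```bash
python3 -m jog '[[1,[0,0,10],0],[1,[0,0,20],0],[1,[0,0,22],0],[1,[0,0,22],0],[1,[0,0,15],0],[1,[0,0,8],0],[1,[0,0,3],0],[1,[0,0,0],0]]'
python3 -m jog '[[1,[0,0,3],0],[1,[0,0,2],0],[1,[0,0,1.5],0],[1,[0,0,1.5],0],[1,[0,0,1],0],[1,[0,0,0.6],0],[1,[0,0,0],0],[1,[0,0,0],0]]'
python3 -c "
from h import *
go(517,276,73.9,98.6)"
```

```text
time: 25.53
ee_pos: [516.6, 276.1, 83.0]
ee_rot: [0.241, -3.132, 0.0]
force: [0.5, -0.4, -0.8]
grip_width: 0.473
time: 26.2
ee_pos: [516.7, 276.1, 73.9]
ee_rot: [-0.241, 3.132, 0.0]
force: [-0.7, 0.8, 2.3]
grip_width: 0.471
shift [-0.2 -0.2 -0. ] dist 0 head 98.8 spin 0.2 tcp [516.7 276.1  73.9] q6 -1.31 t 26.2 f [-0.7  0.8  2.3] w 0.471
```

Release, rise, and compute the coasters and the dropper from a clear view.

```bash
python3 -m jog '[[1,[0,0,0.3],0],[0.2,[0,0,0],0],[0,[0,0,0],0],[-0.2,[0,0,0],0],[-0.5,[0,0,0],0],[-0.5,[0,0,0],0],[-0.5,[0,0,0],0],[-0.5,[0,0,0],0]]'
python3 -m jog '[[-0.5,[0,0,-10],0],[-0.5,[0,0,-25],0],[-0.5,[0,0,-30],0],[-0.5,[0,0,-30],0],[-0.5,[0,0,-30],0],[-0.5,[0,0,-25],0],[-0.5,[0,0,-5],0],[-0.5,[0,0,0],0]]'
python3 -c "
from h import *
go(606,-2.7,230,98.6)"
```

```text
time: 26.87
ee_pos: [516.6, 276.1, 73.3]
ee_rot: [0.241, -3.132, 0.0]
force: [0.3, -0.2, -0.9]
grip_width: 0.745
time: 27.53
ee_pos: [517.2, 276.4, 230.6]
ee_rot: [-0.241, 3.129, 0.002]
force: [0.6, 0.6, -1.0]
grip_width: 0.751
shift [ -44.9 -289.4    0.5] dist 293 head 98.8 spin 0.2 tcp [517.2 276.4 230.6] q6 -1.31 t 27.5 f [ 0.6  0.6 -1. ] w 0.751
```

```bash
python3 -m jog '[[-0.5,[-5.6,-20,0],0],[-0.5,[-5.6,-36,0],0],[-0.5,[-5.6,-38,0],0],[-0.5,[-5.6,-39,0],0],[-0.5,[-5.6,-39,0],0],[-0.5,[-5.6,-39,0],0],[-0.5,[-5.6,-39,0],0],[-0.5,[-5.6,-39,0],0]]'
python3 -m jog '[[-0.4,[0,0,0],0],[-0.4,[0,0,0],0],[-0.4,[0,0,0],0],[-0.4,[0,0,0],0],[-0.4,[0,0,0],0],[-0.4,[0,0,0],0],[-0.4,[0,0,0],0],[-0.4,[0,0,0],0]]'
cat > fit.py <<'E'
from h import *
import sys
from scipy.optimize import least_squares
w=snap('wrist',sys.argv[1]);im=w['image']
cv2.imwrite('pics/'+sys.argv[1]+'b.png',cv2.resize(im,(800,600)))
go(606,-2.7,230,98.6)
H=cv2.cvtColor(im,cv2.COLOR_BGR2HSV);H[280:]=0
def blob(m,near,z):
    n,l,st,ce=cv2.connectedComponentsWithStats(m.astype(np.uint8))
    p=fproj(w,[*near,z]);ok=[i for i in range(1,n) if st[i,4]>15]
    if not ok: return None
    i=min(ok,key=lambda i:np.hypot(*(ce[i]-p)));return l==i,ce[i],st[i,4]
for n,(h0,h1,p) in dict(blue=(98,125,(551,-9)),orange=(10,30,(594,58)),green=(50,85,(614,-60))).items():
    b=blob((H[...,0]>=h0)&(H[...,0]<=h1)&(H[...,1]>120)&(H[...,2]>40),p,8)
    if b is None: print(n,'none');continue
    c=max(cv2.findContours(b[0].astype(np.uint8),cv2.RETR_EXTERNAL,cv2.CHAIN_APPROX_NONE)[0],key=len)[:,0]
    h=cv2.convexHull(c)[:,0]
    P=np.array([fatz(w,q,8)[:2] for q in h])
    r=least_squares(lambda p:np.hypot(*(P-p[:2]).T)-p[2],[*P.mean(0),30],loss='soft_l1')
    print(n,np.round(b[1],1),b[2],np.round(r.x,1))
b=blob(((H[...,0]<8)|(H[...,0]>172))&(H[...,1]>140)&(H[...,2]>50),(606,-3),60)
if b: print('red',b[1],b[2],np.round(fatz(w,b[1],60)[:2],1))
for n in('dropper','stand'):
    for r in robot.pinpoint(n,'wrist')[:3]:print(n,np.round(r['at'],1),round(r['p'],2),np.round(fatz(w,r['at'],5 if n=='dropper' else 0)[:2],1))
E
python3 fit.py w7
```

```text
time: 28.2
ee_pos: [604.7, -4.6, 226.8]
ee_rot: [0.241, -3.13, -0.001]
force: [0.5, -0.8, 0.6]
grip_width: 0.75
time: 28.87
ee_pos: [605.1, -2.2, 228.4]
ee_rot: [-0.242, 3.132, -0.0]
force: [0.8, 0.1, 0.7]
grip_width: 0.696
shift [-0.8 -0.5 -1.6] dist 2 head 98.8 spin 0.2 tcp [605.2  -2.3 228.4] q6 -1.81 t 28.9 f [-0.5 -0.8  0.1] w 0.701
blue [257.1 127.2] 1734 [551.4  -9.9  29.1]
orange [303.7 170. ] 1629 [595.7  57.7  29.6]
green [210.9 170.7] 1534 [615.1 -60.   28.7]
red [256.26111111 181.5       ] 180 [607.1  -2.2]
dropper [253.1 272.6] 0.75 [755.5  16.2]
dropper [210.6 247. ] 0.75 [723.8 -49. ]
stand [88.5 77.5] 0.89 [ 508.1 -253.9]
```

View pics/w7b.png

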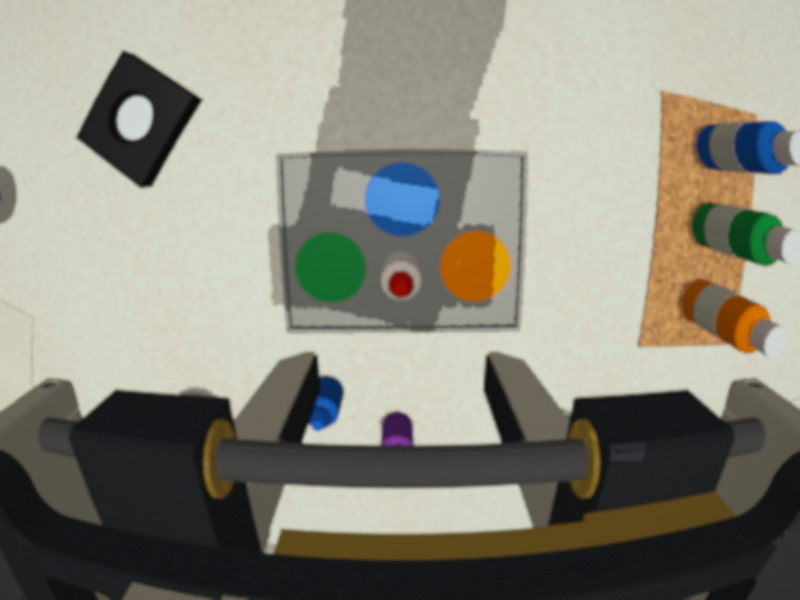

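All three tall bottles stand on the mat: blue at (745,147), green (740,233) and orange (730,318). The dropper is at (401,280) and free of them. Now I grip the dropper.

```bash
python3 -m jog '[[-0.4,[-1.3,-0.2,25],0],[-0.4,[0,0,35],0],[-0.4,[0,0,35],0],[-0.4,[0,0,35],0],[-0.4,[0,0,30],0],[-0.4,[0,0,20],0],[-0.4,[0,0,10.5],0],[-0.4,[0,0,0],0]]'
python3 -m jog '[[0,[0,0,0],0],[0.3,[0,0,0],0],[0.5,[0,0,0],0],[1,[0,0,0],0],[1,[0,0,0],0],[1,[0,0,0],0],[1,[0,0,0],0],[1,[0,0,0],0]]' 10
python3 -c "
from h import *
go(606.5,-2.5,36,98.6)"
```

```text
time: 29.68
ee_pos: [605.5, -2.6, 35.9]
ee_rot: [0.241, -3.129, -0.001]
force: [0.6, -0.1, -0.1]
grip_width: 0.701
time: 30.35
ee_pos: [606.8, -2.7, 38.3]
ee_rot: [-0.241, 3.132, -0.0]
force: [-0.7, -0.3, 6.5]
grip_width: 0.318
shift [0.2 0.2 2.3] dist 2 head 98.8 spin 0.2 tcp [606.8  -2.7  38.3] q6 -1.81 t 30.4 f [-0.7 -0.3  6.5] w 0.318
```

```bash
python3 -m jog '[[1,[0,0,-8],0],[1,[0,0,-15],0],[1,[0,0,-20],0],[1,[0,0,-20],0],[1,[0,0,-15],0],[1,[0,0,-4],0],[1,[0,0,0],0],[1,[0,0,0],0]]'
python3 -c "
from h import *
go(505.5,-251.2,118,98.6)"
```

```text
time: 31.02
ee_pos: [606.1, -2.6, 119.2]
ee_rot: [0.241, -3.132, -0.0]
force: [0.4, 0.4, -1.3]
grip_width: 0.319
shift [ 137.5 -230.2    1.3] dist 268 head 98.8 spin 0.2 tcp [606.1  -2.6 119.2] q6 -1.81 t 31.0 f [ 0.4  0.4 -1.3] w 0.319
```

```bash
python3 -m jog '[[1,[8,-13.4,0],0],[1,[15,-25.1,0],0],[1,[19,-31.8,0],0],[1,[19,-31.8,0],0],[1,[19,-31.8,0],0],[1,[19,-31.8,0],0],[1,[17,-28.5,0],0],[1,[12,-20.1,0],0]]'
python3 -m jog '[[1,[6,-10],0],[1,[3.5,-5.9,0],0],[1,[0,0,0],0],[1,[0,0,0],0],[1,[0,0,0],0],[1,[0,0,0],0],[1,[0,0,0],0],[1,[0,0,0],0]]'
```

```text
time: 31.68
ee_pos: [510.6, -236.7, 118.8]
ee_rot: [0.239, -3.131, -0.001]
force: [0.9, 0.2, -0.8]
grip_width: 0.318validation failed for argument at $[0]...
```

```bash
python3 -m jog '[[1,[6,-10,0],0],[1,[3.5,-5.9,0],0],[1,[0,0,0],0],[1,[0,0,0],0],[1,[0,0,0],0],[1,[0,0,0],0],[1,[0,0,0],0],[1,[0,0,0],0]]'
python3 - <<'E'
from h import *
go(505.5,-251.2,45.3,98.6)
w=snap('wrist','w8');cv2.imwrite('pics/w8b.png',cv2.resize(w['image'],(800,600)))
im=w['image'];H=cv2.cvtColor(im,cv2.COLOR_BGR2HSV)
# stand outline
m=(H[...,2]<60).astype(np.uint8);m[230:]=0
n,l,st,ce=cv2.connectedComponentsWithStats(m)
i=1+np.argmax(st[1:,4]);c=cv2.findContours((l==i).astype(np.uint8),cv2.RETR_EXTERNAL,cv2.CHAIN_APPROX_NONE)[0]
print(st[i])
for r in robot.pinpoint('stand','wrist')[:2]:print(r['at'],r['p'],fatz(w,r['at'],0)[:2])
E
```

```text
time: 32.35
ee_pos: [506.1, -250.6, 119.9]
ee_rot: [-0.243, 3.132, 0.0]
force: [-0.5, -0.3, -0.4]
grip_width: 0.322
shift [ 0.7 -0.5 74.6] dist 75 head 98.9 spin 0.3 tcp [ 506.1 -250.6  119.9] q6 -2.27 t 32.4 f [-0.5 -0.3 -0.4] w 0.322
[ 189  126  138  104 6233]
[253.6, 192.7] 0.79 [ 507.27246835 -253.19880933]
[450.9, 260.4] 0.23 [555.23370752  -2.33003272]
```

View pics/w8b.png

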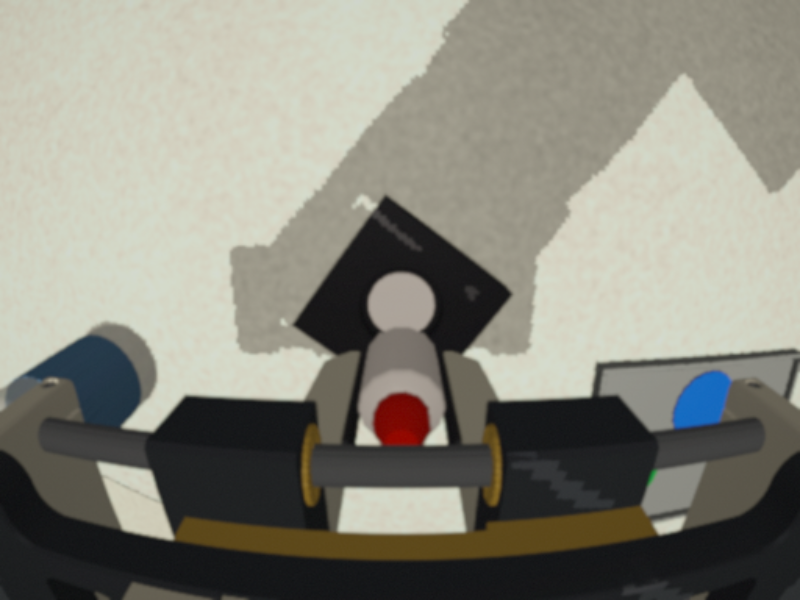

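The white spot at (402,304) lies in line below the held dropper. Compute a check and descend.

```bash
python3 -m jog '[[1,[0.5,-0.4,10],0],[1,[0,0,18],0],[1,[0,0,18],0],[1,[0,0,12],0],[1,[0,0,5],0],[1,[0,0,2],0],[1,[0,0,0],0],[1,[0,0,0],0]]'
python3 -c "
from h import *
go(505.5,-251.2,45.3,98.6)
w=snap('wrist','w9');cv2.imwrite('pics/w9b.png',cv2.resize(w['image'],(800,600)))"
```

```text
time: 33.12
ee_pos: [505.8, -251.9, 55.4]
ee_rot: [-0.241, 3.132, -0.001]
force: [-0.5, -0.7, -0.1]
grip_width: 0.32
shift [ 0.2  0.7 10.1] dist 10 head 98.8 spin 0.2 tcp [ 505.8 -251.9   55.4] q6 -2.27 t 33.1 f [-0.5 -0.7 -0.1] w 0.320
```

View pics/w9b.png

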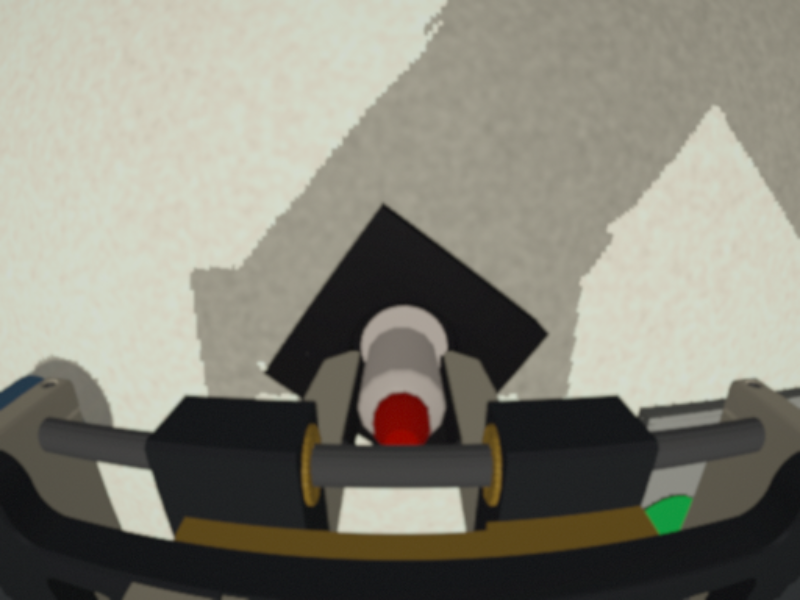

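The dropper's foot sits over the white spot at (404,335). Lower 10 mm into the recess.

```bash
python3 -m jog '[[1,[0,0.5,2],0],[1,[0,0,2],0],[1,[0,0,2],0],[1,[0,0,2],0],[1,[0,0,1],0],[1,[0,0,0.8],0],[1,[0,0,0.6],0],[1,[0,0,0],0]]'
python3 -c "
from h import *
go(505.5,-251.2,45.3,98.6)"
```

```text
time: 33.83
ee_pos: [505.5, -251.2, 45.2]
ee_rot: [-0.241, 3.132, 0.0]
force: [-2.9, 1.9, 9.8]
grip_width: 0.318
shift [-0.  -0.  -0.1] dist 0 head 98.8 spin 0.2 tcp [ 505.5 -251.2   45.2] q6 -2.27 t 33.8 f [-2.9  1.9  9.8] w 0.318
```

```bash
python3 -m jog '[[1,[0,0,-0.5],0],[0.35,[0,0,0],0],[0.25,[0,0,0],0],[0.1,[0,0,0],0],[-0.2,[0,0,0],0],[-0.4,[0,0,0],0],[-0.4,[0,0,0],0],[-0.4,[0,0,0],0]]'
python3 -m jog '[[-0.4,[0,0,-8],0],[-0.4,[0,0,-20],0],[-0.4,[0,0,-30],0],[-0.4,[0,0,-35],0],[-0.4,[0,0,-35],0],[-0.4,[0,0,-35],0],[-0.4,[0,0,-20],0],[-0.5,[0,0,0],0]]' 20
python3 -c "
from h import *
w=snap('wrist','w10');cv2.imwrite('pics/w10b.png',cv2.resize(w['image'],(800,600)))
go(517,276,230,98.6)"
```

```text
time: 34.5
ee_pos: [505.4, -251.2, 44.9]
ee_rot: [0.241, -3.132, -0.0]
force: [-0.5, 0.5, 0.3]
grip_width: 0.673
time: 35.17
ee_pos: [506.9, -252.0, 233.3]
ee_rot: [-0.241, 3.126, -0.007]
force: [-0.3, -0.8, -0.3]
grip_width: 0.729
shift [-91.7 519.7  -0.7] dist 528 head 98.8 spin 0.2 tcp [ 506.1 -251.6  230.5] q6 -2.27 t 35.2 f [-1.1 -0.5  0.1] w 0.738
```

View pics/w10b.png

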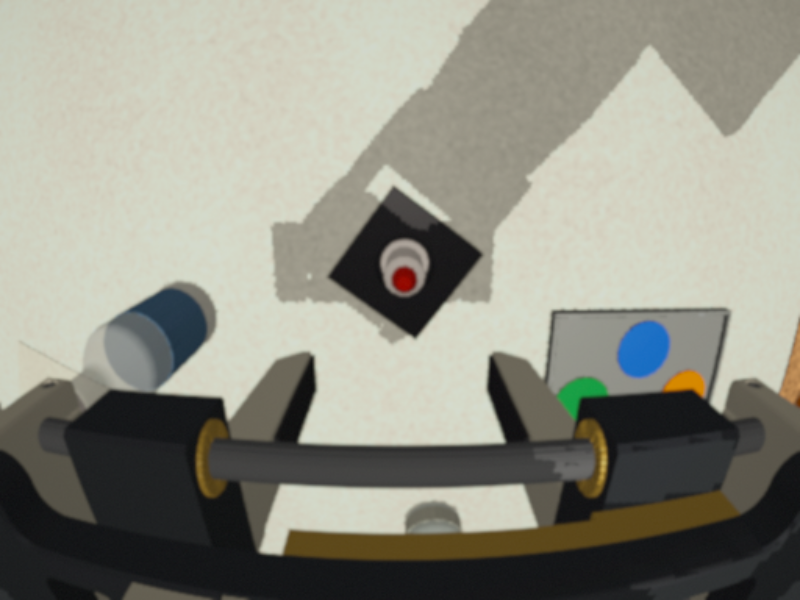

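The dropper stands upright in the recess at (404,268). Next I go back for green, the middle one on the mat.

```bash
python3 -m jog '[[-0.5,[-4,22,0],0],[-0.5,[-6.5,37,0],0],[-0.5,[-6.5,37,0],0],[-0.5,[-6.5,37,0],0],[-0.5,[-6.5,37,0],0],[-0.5,[-6.5,37,0],0],[-0.5,[-6.5,37,0],0],[-0.5,[-6.5,37,0],0]]'
python3 -m jog '[[-0.5,[-6.5,37,0],0],[-0.5,[-6.5,37,0],0],[-0.5,[-6.5,37,0],0],[-0.5,[-6.5,37,0],0],[-0.5,[-6.5,37,0],0],[-0.5,[-6.5,37,0],0],[-0.5,[-3,16.5,0],0],[-0.5,[0,0,0],0]]'
python3 -m jog '[[-0.5,[0,0,0],0],[-0.5,[0,0,0],0],[-0.5,[0,0,0],0],[-0.5,[0,0,0],0],[-0.5,[0,0,0],0],[-0.5,[0,0,0],0],[-0.5,[0,0,0],0],[-0.5,[0,0,0],0]]'
python3 -c "
from h import *
w=snap('wrist','w11');cv2.imwrite('pics/w11b.png',cv2.resize(w['image'],(800,600)))
go(516.7,276.1,73.9,98.6)"
```

```text
time: 35.88
ee_pos: [510.3, 35.9, 226.8]
ee_rot: [0.241, -3.13, -0.0]
force: [0.4, -0.1, -0.5]
grip_width: 0.751
time: 36.55
ee_pos: [515.2, 279.1, 226.3]
ee_rot: [0.246, -3.13, 0.0]
force: [0.7, 1.0, 0.0]
grip_width: 0.746
time: 37.22
ee_pos: [516.2, 276.0, 228.0]
ee_rot: [-0.241, 3.132, 0.0]
force: [0.7, -0.5, 1.1]
grip_width: 0.752
shift [-5.000e-01 -1.000e-01  1.541e+02] dist 154 head 98.8 spin 0.2 tcp [516.2 276.1 228. ] q6 -1.31 t 37.3 f [-0.2 -0.3 -0.3] w 0.748
```

View pics/w11b.png

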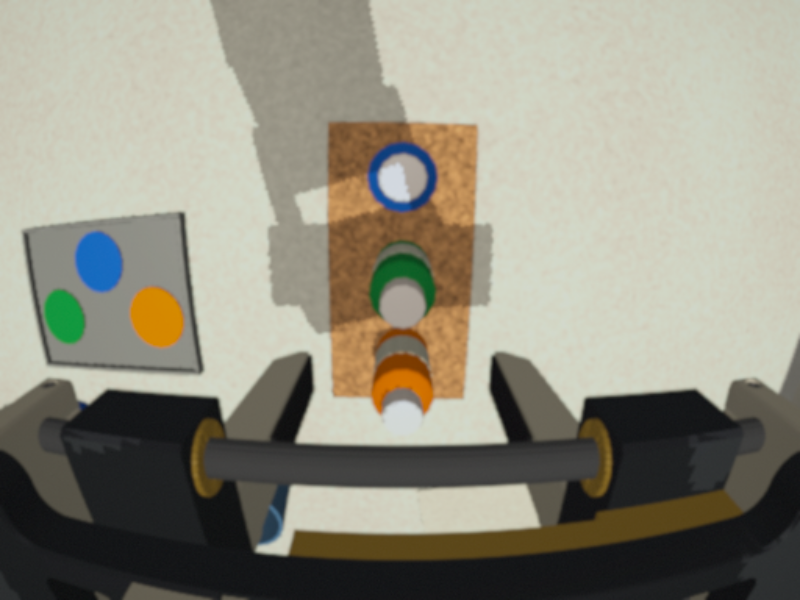

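Blue (403,177), green (402,300) and orange (403,385) all stand upright on the mat. Green is centred between the fingers.

```bash
python3 -m jog '[[-0.5,[-0.5,0,15],0],[-0.5,[0,0,28],0],[-0.5,[0,0,30],0],[-0.5,[0,0,30],0],[-0.5,[0,0,25],0],[-0.5,[0,0,17],0],[-0.5,[0,0,9],0],[-0.5,[0,0,0],0]]'
python3 -m jog '[[0.2,[0,0,0],0],[1,[0,0,0],0],[1,[0,0,0],0],[1,[0,0,0],0],[1,[0,0,0],0],[1,[0,0,0],0],[1,[0,0,0],0],[1,[0,0,0],0]]' 20
python3 -m jog '[[1,[0,0,-10],0],[1,[0,0,-25],0],[1,[0,0,-30],0],[1,[0,0,-30],0],[1,[0,0,-30],0],[1,[0,0,-25],0],[1,[0,0,-5],0],[1,[0,0,0],0]]'
python3 -c "
from h import *
go(614.3,-60,232,98.6)"
```

```text
time: 37.93
ee_pos: [515.9, 275.9, 72.3]
ee_rot: [0.241, -3.13, 0.002]
force: [-0.3, 0.2, -0.4]
grip_width: 0.748
time: 38.6
ee_pos: [517.1, 276.5, 74.7]
ee_rot: [-0.241, 3.131, 0.001]
force: [-1.2, 0.1, 7.1]
grip_width: 0.471
time: 39.27
ee_pos: [517.1, 276.5, 230.5]
ee_rot: [-0.241, 3.13, 0.001]
force: [-0.3, 0.3, -2.3]
grip_width: 0.473
shift [ -44.5 -347.4   -1.6] dist 350 head 98.8 spin 0.2 tcp [517.1 276.5 230.5] q6 -1.31 t 39.3 f [-0.3  0.3 -2.3] w 0.473
```

```bash
python3 -m jog '[[1,[-2,-14,0],0],[1,[-4,-28,0],0],[1,[-4.5,-36,0],0],[1,[-4.5,-36,0],0],[1,[-4.5,-36,0],0],[1,[-4.5,-36,0],0],[1,[-4.5,-36,0],0],[1,[-4.5,-36,0],0]]'
python3 -m jog '[[1,[-4.5,-36,0],0],[1,[-4,-30,0],0],[1,[-2,-16,0],0],[1,[-1,-7.4,0],0],[1,[0,0,10],0],[1,[0,0,25],0],[1,[0,0,30],0],[1,[0,0,30],0]]'
python3 -m jog '[[1,[0,0,20],0],[1,[0,0,15],0],[1,[0,0,8],0],[1,[0,0,2],0],[1,[0,0,0],0],[1,[0,0,0],0],[1,[0,0,0],0],[1,[0,0,0],0]]'
python3 -c "
from h import *
go(614.3,-60,79.7,98.6)"
```

```text
time: 39.93
ee_pos: [588.1, 23.8, 226.7]
ee_rot: [0.241, -3.129, -0.0]
force: [0.6, 0.6, -1.1]
grip_width: 0.474
time: 40.6
ee_pos: [613.1, -58.4, 132.1]
ee_rot: [0.244, -3.132, -0.001]
force: [-0.5, -0.4, -2.2]
grip_width: 0.468
time: 41.27
ee_pos: [614.3, -60.2, 89.9]
ee_rot: [-0.241, 3.131, -0.001]
force: [0.3, 0.6, -1.9]
grip_width: 0.472
shift [-0.   0.2 10.2] dist 10 head 98.8 spin 0.2 tcp [614.3 -60.2  89.9] q6 -1.90 t 41.3 f [ 0.3  0.6 -1.9] w 0.472
```

```bash
python3 -m jog '[[1,[0,0,3],0],[1,[0,0,2],0],[1,[0,0,2],0],[1,[0,0,1.5],0],[1,[0,0,1],0],[1,[0,0,0.7],0],[1,[0,0,0],0],[1,[0,0,0],0]]'
python3 -c "
from h import *
go(614.3,-60,79.7,98.6)
w=snap('wrist','w12');cv2.imwrite('pics/w12b.png',cv2.resize(w['image'],(800,600)))"
```

```text
time: 41.93
ee_pos: [614.1, -60.2, 79.8]
ee_rot: [-0.241, 3.132, -0.0]
force: [-3.5, 1.4, 9.9]
grip_width: 0.468
shift [-0.2  0.1  0.1] dist 0 head 98.8 spin 0.2 tcp [614.1 -60.2  79.8] q6 -1.90 t 41.9 f [-3.5  1.4  9.9] w 0.468
```

View pics/w12b.png

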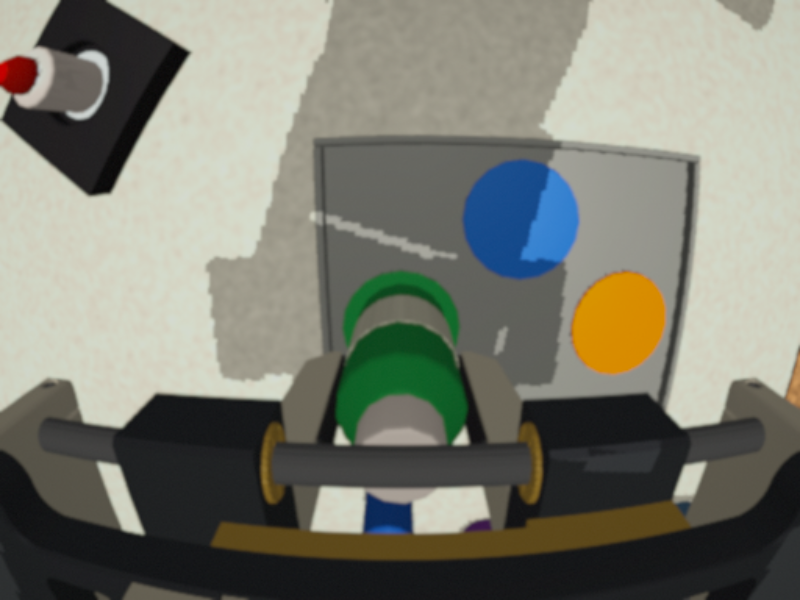

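Green is seated on its coaster, with an even ring about (401,320). Release it and go for orange.

```bash
python3 -m jog '[[1,[0,0,-0.4],0],[0.2,[0,0,0],0],[0,[0,0,0],0],[-0.2,[0,0,0],0],[-0.5,[0,0,0],0],[-0.5,[0,0,0],0],[-0.5,[0,0,0],0],[-0.5,[0,0,0],0]]'
python3 -m jog '[[-0.5,[0,0,-10],0],[-0.5,[0,0,-25],0],[-0.5,[0,0,-30],0],[-0.5,[0,0,-30],0],[-0.5,[0,0,-30],0],[-0.5,[0,0,-20],0],[-0.5,[0,0,-5],0],[-0.5,[0,0,0],0]]'
python3 -c "
from h import *
w=snap('wrist','w13');cv2.imwrite('pics/w13b.png',cv2.resize(w['image'],(800,600)))
go(590.5,287.1,228,98.6)"
```

```text
time: 42.65
ee_pos: [613.9, -60.2, 79.1]
ee_rot: [0.241, -3.132, 0.0]
force: [0.4, 0.1, -0.2]
grip_width: 0.741
time: 43.32
ee_pos: [614.4, -60.3, 230.9]
ee_rot: [-0.241, 3.129, -0.001]
force: [-0.3, -0.5, -1.1]
grip_width: 0.753
shift [-30.2 346.7   1.1] dist 348 head 98.8 spin 0.2 tcp [613.8 -60.2 229.1] q6 -1.90 t 43.4 f [-0.2  0.3 -1.6] w 0.752
```

View pics/w13b.png

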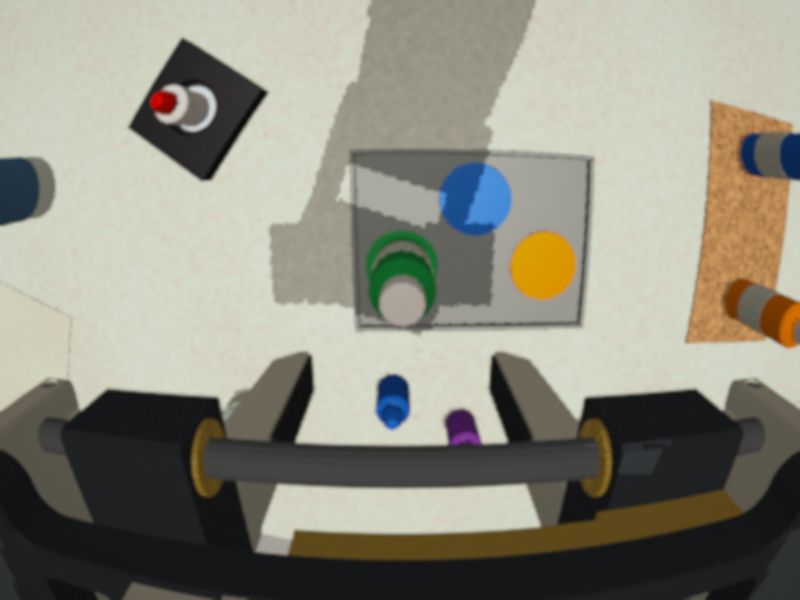

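Green stands upright on its coaster at (402,265). Next is orange.

```bash
python3 -m jog '[[-0.5,[-2,20,0],0],[-0.5,[-3.2,36,0],0],[-0.5,[-3.2,37,0],0],[-0.5,[-3.2,37,0],0],[-0.5,[-3.2,37,0],0],[-0.5,[-3.2,37,0],0],[-0.5,[-3.2,37,0],0],[-0.5,[-3.2,37,0],0]]'
python3 -m jog '[[-0.5,[-3.2,37,0],0],[-0.5,[-2.6,31.7,0],0],[-0.5,[0,0,0],0],[-0.5,[0,0,0],0],[-0.5,[0,0,0],0],[-0.5,[0,0,0],0],[-0.5,[0,0,0],0],[-0.5,[0,0,0],0]]'
python3 -c "
from h import *
w=snap('wrist','w14');cv2.imwrite('pics/w14b.png',cv2.resize(w['image'],(800,600)))
go(590.5,287.1,73.3,98.6)"
```

```text
time: 44.03
ee_pos: [594.3, 219.8, 227.1]
ee_rot: [0.241, -3.129, 0.001]
force: [0.8, -0.5, -0.5]
grip_width: 0.748
time: 44.7
ee_pos: [590.9, 286.0, 229.0]
ee_rot: [0.239, -3.132, 0.0]
force: [-0.2, 0.0, -0.1]
grip_width: 0.751
shift [  0.2   0.9 155.9] dist 156 head 98.8 spin 0.2 tcp [590.9 286.2 229.2] q6 -1.34 t 44.8 f [-0.  -0.4  0.3] w 0.751
```

View pics/w14b.png

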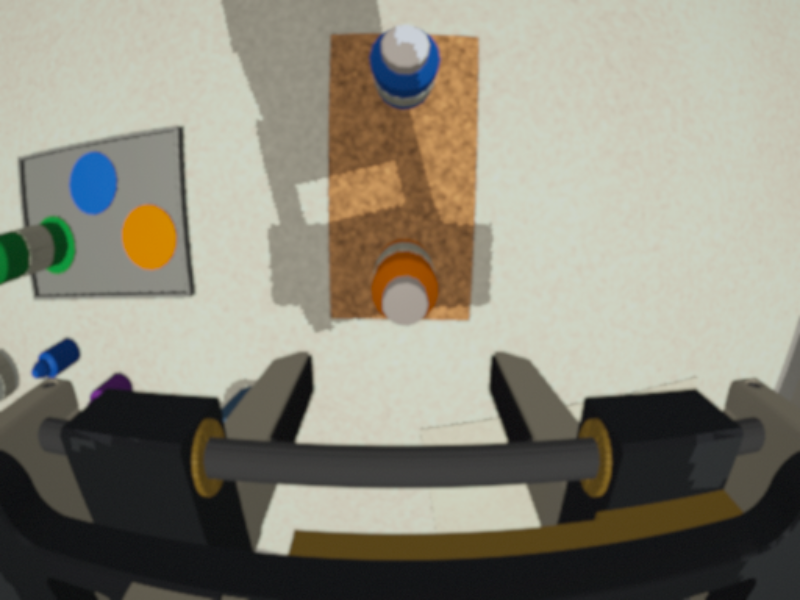

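Orange at (405,300) is centred. Grip and lift.

```bash
python3 -m jog '[[-0.5,[0.3,0.5,15],0],[-0.5,[0,0,28],0],[-0.5,[0,0,30],0],[-0.5,[0,0,30],0],[-0.5,[0,0,25],0],[-0.5,[0,0,18],0],[-0.5,[0,0,9.5],0],[-0.5,[0,0,0],0]]'
python3 -m jog '[[0.2,[0,0,0],0],[1,[0,0,0],0],[1,[0,0,0],0],[1,[0,0,0],0],[1,[0,0,0],0],[1,[0,0,0],0],[1,[0,0,0],0],[1,[0,0,0],0]]' 20
python3 -m jog '[[1,[0,0,-10],0],[1,[0,0,-25],0],[1,[0,0,-30],0],[1,[0,0,-30],0],[1,[0,0,-30],0],[1,[0,0,-25],0],[1,[0,0,-5],0],[1,[0,0,0],0]]'
python3 -c "
from h import *
go(594.8,58,232,98.6)"
```

```text
time: 45.42
ee_pos: [589.5, 286.8, 71.7]
ee_rot: [0.24, -3.129, 0.002]
force: [-0.2, -0.7, -0.3]
grip_width: 0.749
time: 46.08
ee_pos: [590.7, 287.7, 74.5]
ee_rot: [-0.241, 3.131, 0.001]
force: [-0.9, -0.1, 6.1]
grip_width: 0.468
time: 46.75
ee_pos: [590.7, 287.7, 230.3]
ee_rot: [-0.241, 3.13, 0.001]
force: [-0.2, -0.4, -1.6]
grip_width: 0.463
shift [  31.1 -227.6   -1.9] dist 230 head 98.8 spin 0.2 tcp [590.7 287.7 230.3] q6 -1.34 t 46.8 f [-0.2 -0.4 -1.6] w 0.463
```

Placement height will be 79.5.

```bash
python3 -m jog '[[1,[2,-14,0],0],[1,[4,-28,0],0],[1,[5,-36,0],0],[1,[5,-36,0],0],[1,[5,-36,0],0],[1,[4.5,-33,0],0],[1,[3.5,-26,0],0],[1,[2.1,-18.6,0],0]]'
python3 -m jog '[[1,[0,0,5],0],[1,[0,0,15],0],[1,[0,0,25],0],[1,[0,0,30],0],[1,[0,0,30],0],[1,[0,0,20],0],[1,[0,0,10],0],[1,[0,0,3],0]]'
python3 -m jog '[[1,[0,0,1],0],[1,[0,0,0],0],[1,[0,0,0],0],[1,[0,0,0],0],[1,[0,0,0],0],[1,[0,0,0],0],[1,[0,0,0],0],[1,[0,0,0],0]]'
python3 -c "
from h import *
go(594.8,58,79.5,98.6)"
```

```text
time: 47.42
ee_pos: [593.1, 54.6, 226.4]
ee_rot: [0.238, -3.129, 0.0]
force: [-0.4, -0.4, -1.7]
grip_width: 0.467
time: 48.08
ee_pos: [592.6, 57.9, 87.8]
ee_rot: [0.241, -3.127, -0.0]
force: [-0.9, -1.0, -1.1]
grip_width: 0.47
time: 48.75
ee_pos: [594.4, 57.8, 89.8]
ee_rot: [-0.241, 3.132, -0.0]
force: [-0.1, 0.1, -1.8]
grip_width: 0.47
shift [-0.4  0.1 10.3] dist 10 head 98.8 spin 0.2 tcp [594.4  57.8  89.8] q6 -1.71 t 48.8 f [-0.1  0.1 -1.8] w 0.470
```

```bash
python3 -m jog '[[1,[-0.3,0,3],0],[1,[0,0,2],0],[1,[0,0,2],0],[1,[0,0,1.5],0],[1,[0,0,1],0],[1,[0,0,0.7],0],[1,[0,0,0],0],[1,[0,0,0],0]]'
python3 -c "
from h import *
go(594.8,58,79.5,98.6)"
python3 -m jog '[[1,[0,0,-0.3],0],[0.2,[0,0,0],0],[0,[0,0,0],0],[-0.2,[0,0,0],0],[-0.5,[0,0,0],0],[-0.5,[0,0,0],0],[-0.5,[0,0,0],0],[-0.5,[0,0,0],0]]'
python3 -m jog '[[-0.5,[0,0,-10],0],[-0.5,[0,0,-25],0],[-0.5,[0,0,-30],0],[-0.5,[0,0,-30],0],[-0.5,[0,0,-30],0],[-0.5,[0,0,-20],0],[-0.5,[0,0,-5],0],[-0.5,[0,0,0],0]]'
python3 -c "
from h import *
w=snap('wrist','w15');cv2.imwrite('pics/w15b.png',cv2.resize(w['image'],(800,600)))
go(442.8,265.1,228,98.6)"
```

```text
time: 49.42
ee_pos: [594.8, 57.9, 79.6]
ee_rot: [-0.241, 3.132, 0.0]
force: [-0.9, -0.4, 1.0]
grip_width: 0.467
shift [-0.   0.1  0.1] dist 0 head 98.8 spin 0.2 tcp [594.8  57.9  79.6] q6 -1.71 t 49.4 f [-0.9 -0.4  1. ] w 0.467
time: 50.08
ee_pos: [594.7, 57.9, 79.8]
ee_rot: [-0.241, 3.132, -0.0]
force: [-0.7, -0.2, 0.6]
grip_width: 0.743
time: 50.75
ee_pos: [595.2, 57.9, 231.5]
ee_rot: [-0.241, 3.129, -0.0]
force: [-0.7, -0.2, -0.2]
grip_width: 0.745
shift [118.2 228.1   1.7] dist 257 head 98.8 spin 0.2 tcp [594.5  57.8 229.7] q6 -1.71 t 50.8 f [-0.   0.  -1.3] w 0.753
```

View pics/w15b.png

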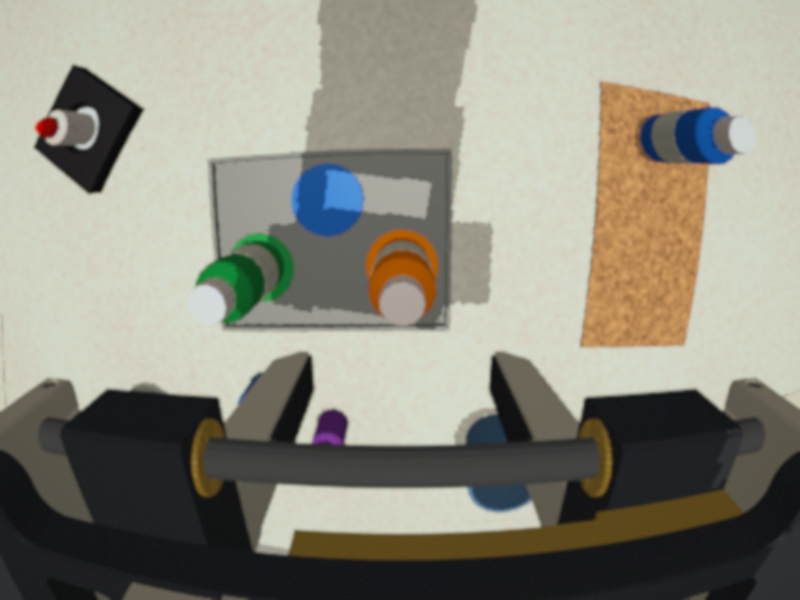

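Orange stands on its coaster at (402,270). Blue is the last one.

```bash
python3 -m jog '[[-0.5,[10,20,0],0],[-0.5,[17,32,0],0],[-0.5,[18,34,0],0],[-0.5,[18,34,0],0],[-0.5,[18,34,0],0],[-0.5,[18,34,0],0],[-0.5,[12,25,0],0],[-0.5,[7.2,15.1,0],0]]'
python3 -m jog '[[-0.5,[0,0,0],0],[-0.5,[0,0,0],0],[-0.5,[0,0,0],0],[-0.5,[0,0,0],0],[-0.5,[0,0,0],0],[-0.5,[0,0,0],0],[-0.5,[0,0,0],0],[-0.5,[0,0,0],0]]'
python3 -c "
from h import *
w=snap('wrist','w16');cv2.imwrite('pics/w16b.png',cv2.resize(w['image'],(800,600)))
go(442.8,265.1,72.5,98.6)"
```

```text
time: 51.47
ee_pos: [440.4, 266.8, 228.1]
ee_rot: [0.244, -3.129, 0.001]
force: [0.7, -0.3, -0.2]
grip_width: 0.751
time: 52.13
ee_pos: [443.1, 264.9, 229.7]
ee_rot: [-0.241, 3.132, -0.0]
force: [-0.3, 0.3, -0.4]
grip_width: 0.752
shift [2.000e-01 1.000e-01 1.572e+02] dist 157 head 98.8 spin 0.2 tcp [443.1 265.  229.7] q6 -1.28 t 52.2 f [ 0.2  0.2 -0.5] w 0.750
```

View pics/w16b.png

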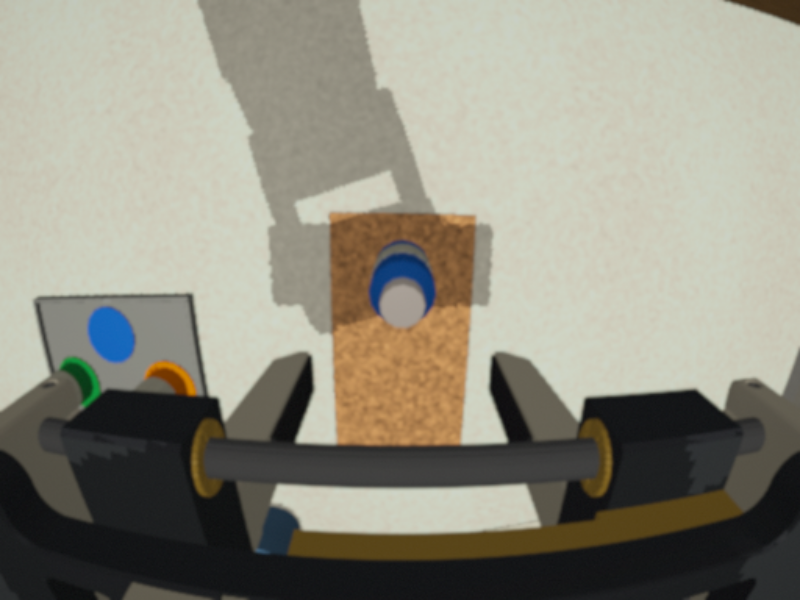

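Blue at (402,300) is centred. Grip and lift.

```bash
python3 -m jog '[[-0.5,[0,0,15],0],[-0.5,[0,0,28],0],[-0.5,[0,0,30],0],[-0.5,[0,0,30],0],[-0.5,[0,0,25],0],[-0.5,[0,0,18],0],[-0.5,[0,0,10.5],0],[-0.5,[0,0,0],0]]'
python3 -m jog '[[0.2,[0,0,0],0],[1,[0,0,0],0],[1,[0,0,0],0],[1,[0,0,0],0],[1,[0,0,0],0],[1,[0,0,0],0],[1,[0,0,0],0],[1,[0,0,0],0]]' 20
python3 -m jog '[[1,[0,0,-10],0],[1,[0,0,-25],0],[1,[0,0,-30],0],[1,[0,0,-30],0],[1,[0,0,-30],0],[1,[0,0,-25],0],[1,[0,0,-5],0],[1,[0,0,0],0]]'
python3 -c "
from h import *
go(551,-9.5,232,98.6)"
```

```text
time: 52.85
ee_pos: [442.1, 264.7, 71.5]
ee_rot: [0.241, -3.129, 0.002]
force: [0.3, -0.3, -0.2]
grip_width: 0.749
time: 53.52
ee_pos: [443.4, 265.4, 74.1]
ee_rot: [-0.241, 3.131, 0.001]
force: [-1.2, 0.2, 7.7]
grip_width: 0.468
time: 54.18
ee_pos: [443.3, 265.3, 229.7]
ee_rot: [-0.241, 3.13, 0.002]
force: [0.4, -1.3, -1.9]
grip_width: 0.47
shift [ -64.3 -288.1   -2.3] dist 295 head 98.8 spin 0.2 tcp [443.3 265.3 229.7] q6 -1.28 t 54.2 f [ 0.4 -1.3 -1.9] w 0.470
```

Placement height will be 79.1.

```bash
python3 -m jog '[[1,[-4,-14,0],0],[1,[-8,-28,0],0],[1,[-8.5,-36,0],0],[1,[-8.5,-36,0],0],[1,[-8.5,-36,0],0],[1,[-8.5,-36,0],0],[1,[-8,-36,0],0],[1,[-6,-32,0],0]]'
python3 -m jog '[[1,[-3,-22,0],0],[1,[-1.3,-12.1,0],0],[1,[0,0,8],0],[1,[0,0,20],0],[1,[0,0,28],0],[1,[0,0,30],0],[1,[0,0,25],0],[1,[0,0,15],0]]'
python3 -m jog '[[1,[0,0,9],0],[1,[0,0,4],0],[1,[0,0,0],0],[1,[0,0,0],0],[1,[0,0,0],0],[1,[0,0,0],0],[1,[0,0,0],0],[1,[0,0,0],0]]'
python3 -c "
from h import *
go(551,-9.5,79.1,98.6)"
```

```text
time: 54.85
ee_pos: [540.8, 21.2, 226.2]
ee_rot: [0.24, -3.129, -0.0]
force: [0.9, 0.1, -1.6]
grip_width: 0.47
time: 55.52
ee_pos: [548.2, -8.0, 98.3]
ee_rot: [0.243, -3.127, -0.002]
force: [0.2, 1.1, -1.2]
grip_width: 0.473
time: 56.18
ee_pos: [550.8, -9.7, 89.7]
ee_rot: [-0.241, 3.132, -0.0]
force: [0.7, -0.8, -1.3]
grip_width: 0.47
shift [-0.2  0.2 10.6] dist 11 head 98.8 spin 0.2 tcp [550.8  -9.7  89.7] q6 -1.83 t 56.2 f [ 0.7 -0.8 -1.3] w 0.470
```

```bash
python3 -m jog '[[1,[0,0,3],0],[1,[0,0,2],0],[1,[0,0,2],0],[1,[0,0,1.5],0],[1,[0,0,1],0],[1,[0,0,1],0],[1,[0,0,0],0],[1,[0,0,0],0]]'
python3 -m jog '[[1,[0,0,-0.3],0],[0.2,[0,0,0],0],[0,[0,0,0],0],[-0.2,[0,0,0],0],[-0.5,[0,0,0],0],[-0.5,[0,0,0],0],[-0.5,[0,0,0],0],[-0.5,[0,0,0],0]]'
python3 -m jog '[[-0.5,[0,0,-10],0],[-0.5,[0,0,-25],0],[-0.5,[0,0,-30],0],[-0.5,[0,0,-30],0],[-0.5,[0,0,-30],0],[-0.5,[0,0,-30],0],[-0.5,[0,0,-30],0],[-0.5,[0,0,-20],0]]'
python3 -m jog '[[-0.5,[10,0,-10],0],[-0.5,[10,0,-10],0],[-0.5,[0,0,-10],0],[-0.5,[0,0,0],0],[-0.5,[0,0,0],0],[-0.5,[0,0,0],0],[-0.5,[0,0,0],0],[-0.5,[0,0,0],0]]'
python3 - <<'E'
from h import *
import pickle
go(551,-9.5,79.1,98.6)
w=snap('wrist','w17');cv2.imwrite('pics/w17b.png',cv2.resize(w['image'],(800,600)))
pickle.dump(w,open('w17.pkl','wb'))
z=cv2.resize(w['image'][110:215,180:320],(800,600),interpolation=cv2.INTER_CUBIC);cv2.imwrite('pics/w17z.png',z)
s=snap('scene','s17');cv2.imwrite('pics/s17b.png',cv2.resize(s['image'][100:300,160:428],(800,597)))
E
```

```text
time: 56.85
ee_pos: [550.7, -9.7, 79.1]
ee_rot: [-0.241, 3.132, -0.0]
force: [-2.6, -0.1, 5.1]
grip_width: 0.472
time: 57.52
ee_pos: [550.6, -9.7, 79.0]
ee_rot: [0.241, -3.132, 0.0]
force: [0.0, 0.1, -0.3]
grip_width: 0.743
time: 58.18
ee_pos: [550.9, -9.7, 288.0]
ee_rot: [-0.241, 3.129, -0.001]
force: [-0.4, -0.2, 0.4]
grip_width: 0.751
time: 58.85
ee_pos: [530.8, -12.7, 313.3]
ee_rot: [0.241, -3.131, -0.0]
force: [-0.2, -0.3, -0.4]
grip_width: 0.752
shift [-20.7  -0.  234.2] dist 235 head 98.8 spin 0.2 tcp [530.8 -12.7 313.3] q6 -1.84 t 58.9 f [-0.2 -0.3 -0.4] w 0.752
```

View pics/w17b.png

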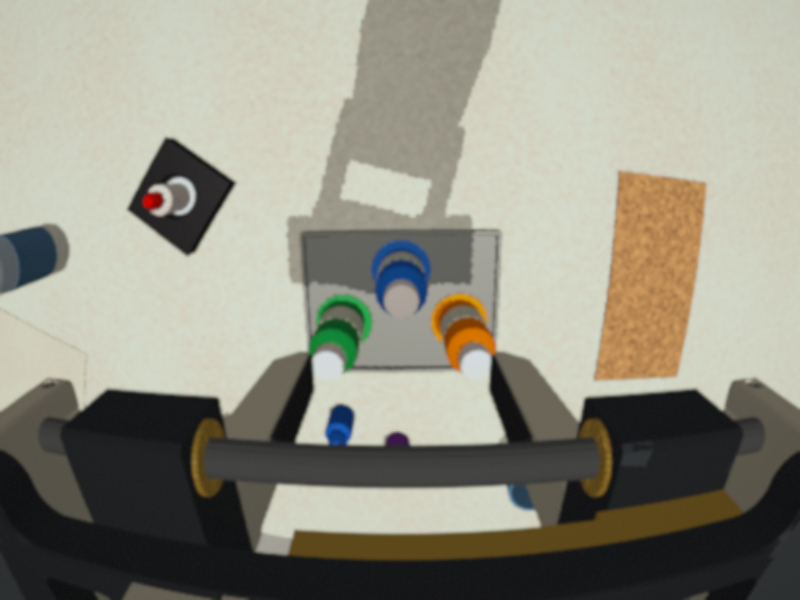

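View pics/s17b.png

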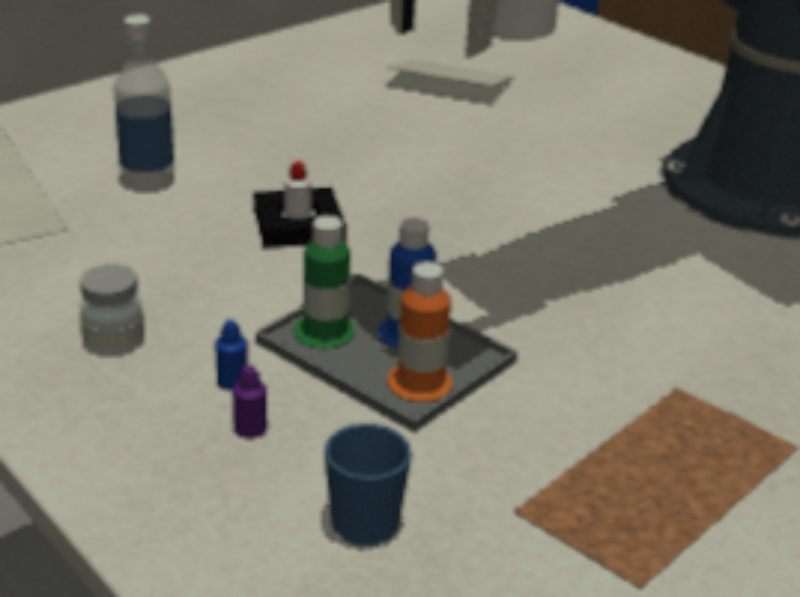

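The wrist view shows all three bottles on coasters of their own colour and the dropper in the stand at (170,195). The scene view shows cup, jar, water bottle and look-alikes where they were. One numeric centring check:

View pics/w17z.png

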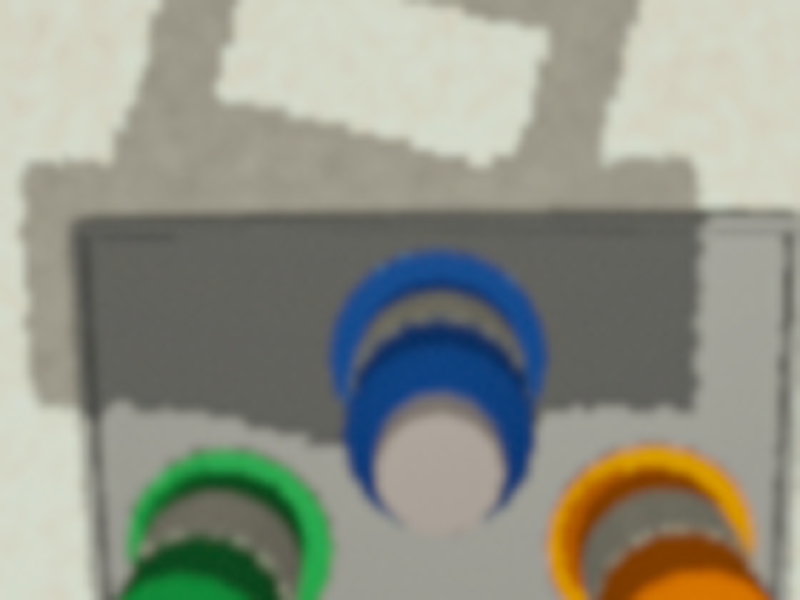

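```bash
python3 - <<'E'
from h import *
import pickle
w=pickle.load(open('w17.pkl','rb'))
for n,p in dict(blue=(551.3,-9.8),orange=(595.2,57.7),green=(614.7,-60)).items():
  q=fproj(w,[*p,126]);print(n,'cap centre if centred, zoom px',np.round([(q[0]-180+.5)/140*800,(q[1]-110+.5)/105*600]),'px/mm',np.round((fproj(w,[p[0]+1,p[1],126])-q)*5.71,1))
E
```

```text
blue cap centre if centred, zoom px [439. 479.] px/mm [-0.7  4.6]
orange cap centre if centred, zoom px [713. 715.] px/mm [-1.   4.1]
green cap centre if centred, zoom px [167. 720.] px/mm [-0.4  4.1]
```

```bash
python3 - <<'E'
from h import *
import pickle
w=pickle.load(open('w17.pkl','rb'))
cv2.imwrite('pics/w17y.png',cv2.resize(w['image'][190:250,190:330],(800,343),interpolation=cv2.INTER_CUBIC))
for p in((551.3,-9.8),(595.2,57.7),(614.7,-60)):
  q=fproj(w,[*p,126]);print(np.round([(q[0]-190+.5)/140*800,(q[1]-190+.5)/60*343]))
E
```

```text
[382.  21.]
[656. 258.]
[110. 263.]
```

View pics/w17y.png

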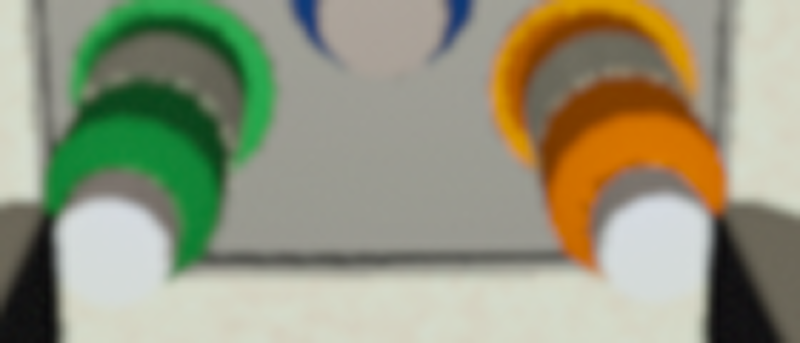

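All three caps read about 2 mm nearer the robot than the coaster fits. The starting pictures showed an offset of the same sign, about 1 to 2 mm, so this is mostly calibration. Everything is within about 2 mm, so I hand it in.

```bash
python3 -c "
from station import robot
print(robot.sign_off())"
```

```text
the job is handed in; nothing more can be done
None
```

The job is handed in at about 59 s of the 136 s limit. The dropper bottle is upright in the stand's recess, and each tall bottle is back upright on the coaster of its own colour.

**Order:** I moved blue, orange and green to the mat without touching the dropper, then set the dropper in the recess. I then put the bottles back as green, orange, blue. Each was lowered to contact, released and left.

**Last checks:**
- **Upright and undisturbed:** the wrist and scene pictures show all four bottles upright. By eye, the cup, the jar, the water bottle and the look-alikes are where they were.
- **Robot clear:** the gripper was open and clear of everything at hand-in. The wrist force readings I saw stayed around 10 N or less.
- **Centring, which disagreed slightly:** the bottle caps read about 2 mm nearer the robot than the coaster centres. The starting pictures showed 1 to 2 mm the same way, so I took most of it as calibration error and left the bottles alone.

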